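String thread reels on the spindle of a reel stand

TASK

Load the reel stand: stand each thread reel on a pedestal of its own between the two bearing blocks, with its bore in line with the blocks. Then push the spindle, from the left-hand block, through that block, all the reels and the far block until its black knob is home against the block, and last turn the clamp screw on top of the far block until it is fully tight (its thread may be of either hand, so feel which way it gives). There may be three or four reels; leave the other things on the bench alone, the spare block and its screw included.

Things in the scene. Friction and masses are not known exactly. Their poses are not given: they have to be found in the camera images.
- stand: wooden stand, fixed. Origin on the bench, middle of its pedestals; z up; x along the spindle axis from entry (robot's left) to far block. Axis at y 0, z 56. Base x -130 to +138, 70 wide, 10 thick. Pedestals at x -69, -23, 23, 69: flat tops 18 (x) by 43 (y) at z 36, lips 6 high leaning out at the y ends, joined by a rail 30 wide, top z 34. Blocks at x -105 and +113: 64 wide, 16 thick, top z 80.
- entry_bore (a point): centre of the entry mouth of the left-hand block's bore, on its outer face (stand x -113, z 56); axes as the stand. Bore 15 diameter, mouth chamfered by 2, 16 long
- far_bore (a point): centre of the far block's bore where the spindle comes out (stand x +121, z 56); axes as the stand. Bore 15 diameter, mouths chamfered by 2, 16 long
- spindle: steel spindle, black round knob, about 90 g. Origin on its axis at the shoulder (knob face); x axis along the shaft to the nose. Shaft 10 diameter to x +248, the last 12 a cone tapering to 4; knob 22 diameter, x -30 to 0. Starts level in two open V posts (at its x 30 and 190; axis 40 above the bench), nose to the right. Home: shoulder on the entry face, nose 14 out beyond.
- reel_0: square thread reel, 60 g: 40 x 40 cheeks, 36 long, wound full so that its sides are flat; 18 bore right through. Origin at its centre; x axis along the bore (either end may lead). It starts standing on a flat side on the bench (centre at z = 20) with its bore level; on a pedestal its centre is at z = 56. May be absent.
- reel_1: square thread reel, 60 g: 40 x 40 cheeks, 36 long, wound full so that its sides are flat; 18 bore right through. Origin at its centre; x axis along the bore (either end may lead). It starts standing on a flat side on the bench (centre at z = 20) with its bore level; on a pedestal its centre is at z = 56. May be absent.
- reel_2: square thread reel, 60 g: 40 x 40 cheeks, 36 long, wound full so that its sides are flat; 18 bore right through. Origin at its centre; x axis along the bore (either end may lead). It starts standing on a flat side on the bench (centre at z = 20) with its bore level; on a pedestal its centre is at z = 56. May be absent.
- reel_3: square thread reel, 60 g: 40 x 40 cheeks, 36 long, wound full so that its sides are flat; 18 bore right through. Origin at its centre; x axis along the bore (either end may lead). It starts standing on a flat side on the bench (centre at z = 20) with its bore level; on a pedestal its centre is at z = 56. May be absent.
- clamp_a_bar (a point): middle of a clamp screw's black bar handle (34 long x 10 thick x 20 high, z 90 to 110), 100 above the bench, on the screw's vertical axis; x along the bar, y across it, z up. There are two such screws, a and b: one, to be used, on top of the stand's far block (stand x +113, y 0), the other on a spare block fixed at the back of the bench; which is where varies.
- clamp_b_bar (a point): middle of a clamp screw's black bar handle (34 long x 10 thick x 20 high, z 90 to 110), 100 above the bench, on the screw's vertical axis; x along the bar, y across it, z up. There are two such screws, a and b: one, to be used, on top of the stand's far block (stand x +113, y 0), the other on a spare block fixed at the back of the bench; which is where varies.
- clamp_a (a joint): turn of this clamp screw from fully loose (0, on its loose stop, as it starts) to fully tight (1.2 rad, hard stop), whatever its hand. Right-hand thread: tightens clockwise from above; left-hand: anticlockwise. They look the same and must be felt: one way is blocked at once, the other gives at about 0.06 N m. Stays where left.
- clamp_b (a joint): turn of this clamp screw from fully loose (0, on its loose stop, as it starts) to fully tight (1.2 rad, hard stop), whatever its hand. Right-hand thread: tightens clockwise from above; left-hand: anticlockwise. They look the same and must be felt: one way is blocked at once, the other gives at about 0.06 N m. Stays where left.
- balm_tin: bystander: round tin, 67 diameter, 20 high, origin under its centre
- beeswax_puck: bystander: yellow wax puck, 48 diameter, 16 high, origin under its centre
- edge_slicker: bystander: turned wooden slicker standing upright, 28 diameter, 69 high, origin under its centre
Not all that is in view belongs to the job. What is shaped like the reel_3 but orange is not meant.

How it is judged:
By the outcome, as a careful person would: the job done as asked, in the order asked, and still so for the second after the job is handed in, with the robot touching nothing.
Of reel_0, reel_1, reel_2, reel_3 only 3 to 4 are there at a start; the rules pass over those that are not, and their reading is None.
At some moment in a run one of reel_0, reel_1, reel_2, reel_3 may be knocked a few centimetres aside while the robot is not near it.
It also fails if it takes over 210 s, if anything falls off the work surface, if the arm or the gripper's body presses on something with over 40 N, if the wrist force passes 120 N, or if a joint passes its speed limit or range.

ROBOT

A 6-joint arm with a two-finger parallel gripper is mounted at the origin on a cart in front of the work surface, level with it; the furniture and walls round the work are solid. World frame = base frame: x ahead of the robot, y to its left, z up, the work surface at z = 0. Lengths are in m, angles in degrees, forces in N, time in s.
With the tool pointing down it reaches from about 0.35 to 0.875 m from the base axis. Payload 4.2 kg.
Tool frame: the origin (TCP) lies between the finger pads; the fingertips stand 14 mm ahead of it and the grasp point (between the pads) lies 5 mm behind it; z points along the fingers, y is the line along which they close (so a half turn about z gives the same grasp; the last joint's range is limited). The gripper opens to 87 mm and grips with 3 to 60 N. Pads are 19 mm wide; open, the fingers measure 117 mm over their backs; the gripper's body (75 mm by 190 mm) begins 51 mm behind the grasp point.
Start: joints at [-51.303, 22.042, 0.453, 0, -68.411, -14.817], TCP at [0.253, -0.571, 0.215] pointing down, gripper open.
Joint ranges: [-179.83, 179.83], [-69.29, 118.12], [-61.27, 80.66], [-181.25, 117.63], [-171.15, -9.14], [-177.46, 177.46]. Speed limits (degrees/s): [159.86, 159.86, 180, 180, 180, 180].

INTERFACE

Orientations are given as a 3x3 rotation matrix whose columns are the frame's x, y, z axes.
In Python, from station import * gives the robot as it stands. The module is installed in compiled form; this text tells all that it offers.
- The arm moves only by the tool play_rows, never from a script. Its argument "steps" is a list of rows, each an object of numbers: "ax", "ay", "az": the turn, a rotation vector about the tool's x, y, z in degrees; "dx", "dy", "dz": the shift along the tool's x, y, z in mm; "claw": the finger opening in mm, from 0 to 87. A call has 1 to 20 rows; each row shifts and turns the commanded pose from where the row before left it, along the tool's axes as they then stand; what a row does not reach is not made up. A row lasts 1/10 s, in which the tool goes at most 50 mm and 8.59 degrees, less where a joint would pass 70% of its speed; a pose out of reach is approached as far as the arm can. A call with a gripper value outside its range is refused whole. The fingers move at their own pace and stop on an object; the grip force is fixed at half the most. Time passes only in rows, so rows that do not move let the fingers close. It gives the time, the measured TCP pose, the force, the opening and the grip force at its end, in the units of the state.
- sense(): the state, without advancing time (a new reading comes with each control period).
- capture(name): name is "side" or "top"; returns a dict with "frame" (480x640x3 uint8, blue, green, red), "range_z" (480x640 float32, m along the optical axis (not along the pixel's ray), 0 where there is no reading), "fx", "fy", "cx", "cy" (pixels), "xyz" and "rotation" of the camera in the world. Camera axes: x right, y down, z forward; pixel columns grow to the right and rows downward; lengths in m; the calibration is good to about 2 mm. A picture is of the moment at which its call begins.
- finish_job(): hands the job in; it is judged then, once.
The state is a dict: "time_s": time; "joints": joint angles; "joint_velocities": joint speeds; "effort": joint torques, N m; "tcp_pos": TCP position; "ee_rot": TCP orientation; "wrist_force": force on the tool from outside, world axes, zero at the start; "moment": the same for the moment, N m; "gripper_width": opening from 0.0 (shut) to 1.0 (fully open); "gripper_force": force on a finger pad.
Only numpy, scipy, OpenCV 4.12 (cv2) and the standard library are available. Lean on these libraries where they do the work, as an engineer would, in place of code of your own. Each camera call takes 0.05 s, during which the arm holds its last target. There are 200 camera calls.

## Working session

There is one attempt and no reset: what is moved stays moved. The work goes in short steps, Python scripts to look and compute and a tool call to move; the robot and the scene stay as the last step left them, time stands still between calls to the robot, and variables do not carry over. Pictures are saved under pics/ and viewed, at most 14 in all, crops included, and the job is handed in when it is done.

Besides the shell and the picture viewer there is one more tool, called after ">>>" as name([rows], argument=value, ...), one row to a line, values as JSON. play_rows: Moves the arm, as the interface text tells. Its arguments: {"type":"object","properties":{"steps":{"type":"array"}},"required":["steps"]}

```bash
mkdir -p pics
cat > h.py <<'E'
from station import *
import numpy as np, cv2, pickle
def grab(n,tag):
    c=capture(n); pickle.dump(c,open(f'pics/{tag}.pkl','wb')); cv2.imwrite(f'pics/{tag}.png',c['frame']); return c
def load(tag): return pickle.load(open(f'pics/{tag}.pkl','rb'))
def cloud(c):
    z=c['range_z'].astype(float); v,u=np.mgrid[:480,:640]
    p=np.stack([(u-c['cx'])/c['fx']*z,(v-c['cy'])/c['fy']*z,z],-1)
    p=p@np.array(c['rotation']).T+np.array(c['xyz']); p[z==0]=np.nan; return p
E
python3 - <<'E'
from h import *
for n in('top','side'):
    c=grab(n,n+'0'); print(n,c['xyz'],np.round(c['rotation'],3).tolist(),c['fx'],c['cx'])
s=sense();print(s['time_s'],np.round(s['ee_rot'],3).tolist(),s['gripper_width'])
E
```

```text
top [ 0.49020505 -0.07178249  1.69534421] [[0.023, -0.999, 0.049], [-1.0, -0.023, -0.0], [0.001, -0.049, -0.999]] 608.5832417616253 326.3904754161659
side [0.13880357 1.06771159 0.78852688] [[-0.93, -0.206, 0.305], [-0.367, 0.463, -0.807], [0.025, -0.862, -0.506]] 615.3438840261124 319.95655796988257
0.1 [[-0.914, -0.405, -0.001], [-0.405, 0.914, 0.002], [0.0, 0.002, -1.0]] 1.0011834341347945
```

View pics/top0.png

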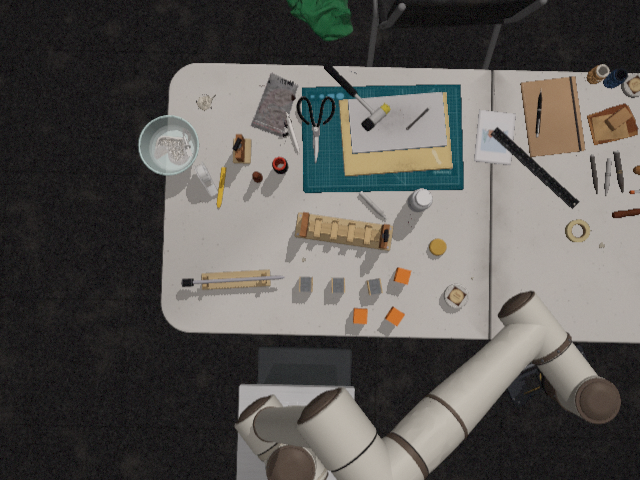

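View pics/side0.png

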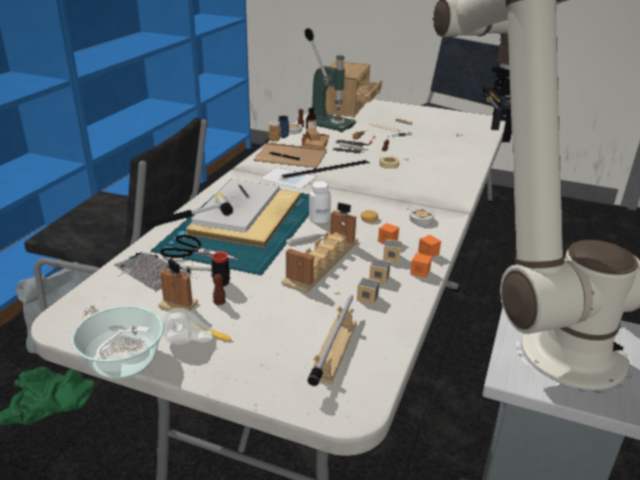

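The top view shows three grey reels at (306,284), (338,285) and (374,287), three orange decoys, the stand from (300,225) to (388,237) and the spindle from (187,282) to (283,277). The side view agrees. Next I'll take enlarged crops to measure.

Run:
```python
from h import *
c=load('top0'); f=c['frame']
a=cv2.resize(f[200:300,290:420],None,fx=6,fy=6,interpolation=cv2.INTER_CUBIC); cv2.imwrite('pics/cropA.png',a)
P=cloud(c)
# height summary in work area
def at(u,v): print(u,v,np.round(P[v,u],4))
for u,v in [(306,284),(338,285),(374,287),(303,225),(387,237),(187,282),(236,279),(280,277),(402,276)]: at(u,v)
m=(P[...,2]>0.01)&(P[...,0]>0.2)&(P[...,0]<0.6)&(P[...,1]>-0.4)&(P[...,1]<0.5)
n,l,st,ce=cv2.connectedComponentsWithStats(m.astype(np.uint8))
for i in range(1,n):
    if st[i,4]>20: q=P[l==i]; print(i,st[i],np.round(np.nanmean(q,0),4),np.round(np.nanpercentile(q[:,2],[5,50,95]),4))
```

```text
306 284 [ 0.4361 -0.0196  0.0375]
338 285 [ 0.4353 -0.1067  0.0329]
374 287 [ 0.4324 -0.2042  0.0402]
303 225 [ 0.594  -0.0089  0.0765]
387 237 [ 0.5655 -0.2298  0.1117]
187 282 [0.4343 0.3015 0.0472]
236 279 [0.4454 0.1699 0.044 ]
280 277 [0.4536 0.0511 0.0434]
402 276 [ 0.4639 -0.2802  0.0362]
1 [ 295  223   98   27 1465] [ 0.5755 -0.1313  0.039 ] [0.0111 0.0349 0.0862]
16 [429 238  17  17 214] [ 0.5477 -0.3792  0.0173] [0.011  0.0172 0.0236]
59 [394 267  18  18 212] [ 0.4661 -0.2803  0.0381] [0.0198 0.0393 0.0464]
70 [182 270 103  21 740] [0.4431 0.1899 0.0343] [0.0106 0.0418 0.0514]
85 [299 277  14  15 204] [ 0.4367 -0.0185  0.0397] [0.0335 0.0396 0.0458]
86 [332 277  13  16 184] [ 0.4369 -0.1066  0.0395] [0.0337 0.0396 0.0454]
87 [367 278  16  17 205] [ 0.4352 -0.2055  0.0385] [0.0308 0.0392 0.0455]
134 [385 306  20  20 213] [ 0.356  -0.2618  0.0379] [0.0211 0.039  0.0462]
139 [353 308  15  16 211] [ 0.3548 -0.168   0.0387] [0.0296 0.0389 0.0461]
172 [  287   332   223   121 10769] [ 0.2549 -0.2218  0.6701] [0.591  0.6713 0.7345]
```

View pics/cropA.png

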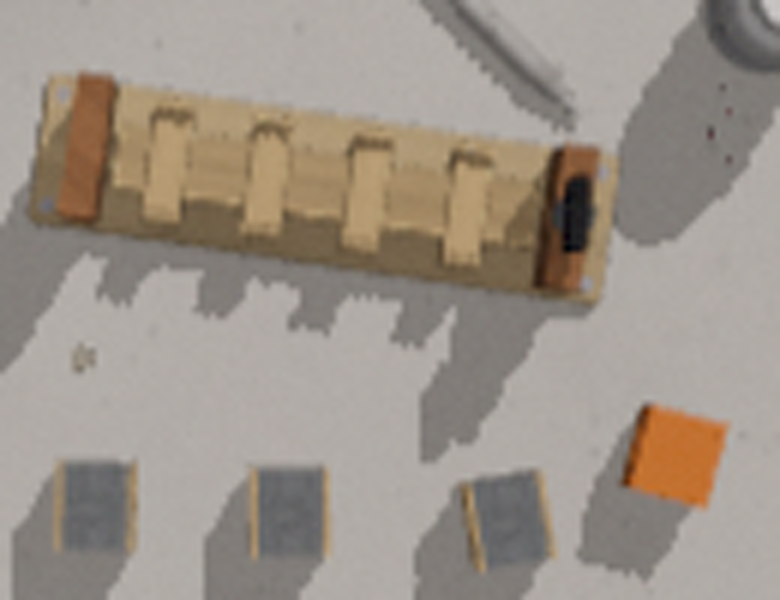

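Run:
```python
from h import *
a=load('top0')['frame']; b=load('side0')['frame']
A=cv2.resize(a[255:305,175:290],None,fx=6.9,fy=6.9,interpolation=cv2.INTER_CUBIC)
cv2.imwrite('pics/cropB.png',A)
B=cv2.resize(b[195:305,270:410],None,fx=5,fy=5,interpolation=cv2.INTER_CUBIC)
cv2.imwrite('pics/cropC.png',B)
```

```text
(no output)
```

View pics/cropB.png

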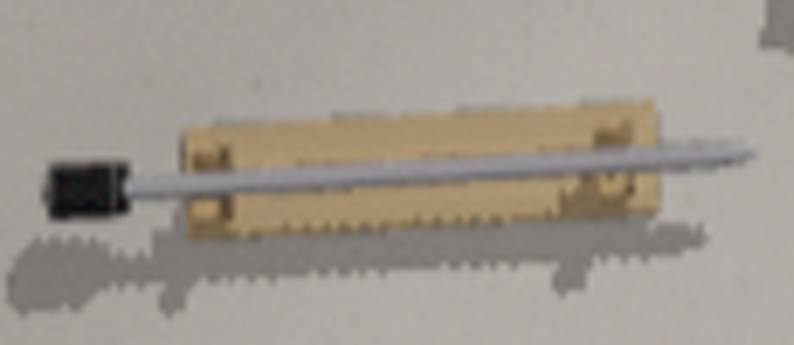

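View pics/cropC.png

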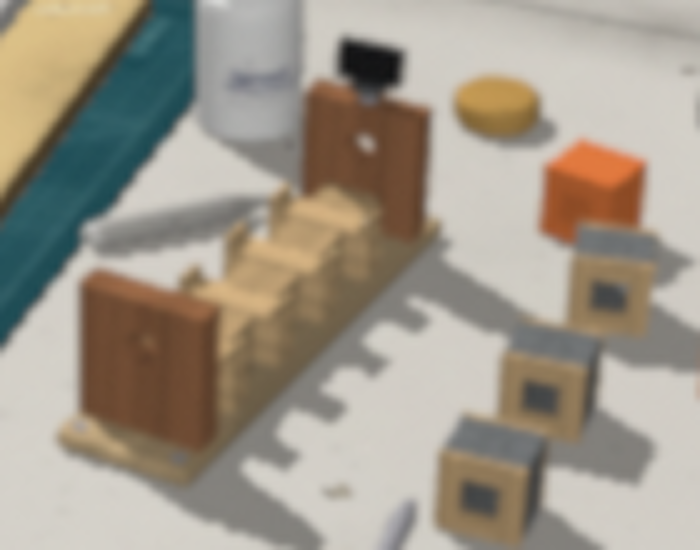

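```bash
cat >> h.py <<'E'
def proj(c,p):
    q=(np.atleast_2d(p)-np.array(c['xyz']))@np.array(c['rotation'])
    return np.stack([c['fx']*q[:,0]/q[:,2]+c['cx'],c['fy']*q[:,1]/q[:,2]+c['cy']],-1)
def un(p,s,o): return (np.atleast_2d(p)+.5)/s-.5+np.array(o)
def ray(c,uv,z):
    uv=np.atleast_2d(uv).astype(float); d=np.stack([(uv[:,0]-c['cx'])/c['fx'],(uv[:,1]-c['cy'])/c['fy'],np.ones(len(uv))],-1)@np.array(c['rotation']).T
    o=np.array(c['xyz']); return o+d*((z-o[2])/d[:,2])[:,None]
def T(s,m):
    m=np.atleast_2d(m)/1000.; a=s[2]; R=np.array([[np.cos(a),-np.sin(a),0],[np.sin(a),np.cos(a),0],[0,0,1]])
    return m@R.T+[s[0],s[1],0]
E
python3 - <<'E'
from h import *
from scipy.optimize import least_squares
t=load('top0'); s=load('side0')
tm=[(-130,35,10),(138,35,10),(138,-35,10),(-130,-35,10),(113,0,110)]
tp=un([(50,75),(620,155),(600,302),(30,222),(576,214)],6,(290,200))
sm=[(-113,32,80),(-113,-32,80),(-130,35,10),(-113,0,56),(105,0,56),(113,0,100),(105,32,80),(105,-32,80)]
sp=un([(83,278),(217,315),(62,432),(147,345),(367,142),(371,63),(310,85),(428,107)],5,(270,195))
ft=lambda x:(proj(t,T(x,tm))-tp).ravel(); fs=lambda x:(proj(s,T(x,sm))-sp).ravel()
for n,f in(('t',ft),('s',fs),('b',lambda x:np.r_[ft(x),fs(x)])):
    r=least_squares(f,[.575,-.13,-1.7]); print(n,np.round(r.x[:2],4),np.degrees(r.x[2]).round(2)); print(np.round(r.fun.reshape(-1,2),1).tolist())
# reels top face corners at z .04
for P in([(55,460),(137,460),(134,552),(55,552)],[(251,466),(328,466),(330,555),(253,557)],[(463,485),(540,470),(555,556),(482,571)]):
    w=ray(t,un(P,6,(290,200)),.04); e=(w[1]-w[0]+w[2]-w[3]); print('reel',w.mean(0).round(4),np.degrees(np.arctan2(e[1],e[0])).round(1), np.linalg.norm(w[1]-w[0]).round(4),np.linalg.norm(w[2]-w[1]).round(4))
w=ray(t,un([(45,190),(130,189),(180,186),(580,160),(755,153)],6.9,(175,255)),.04); print(w.round(4)); d=w[3]-w[2]; print(np.degrees(np.arctan2(d[1],d[0])))
B=ray(s,un([(478,497),(541,398),(608,297)],5,(270,195)),.02); print('bores side',B.round(4))
E
```

```text
t [ 0.5844 -0.1153] -96.76
[[-0.3, -0.2], [0.2, -0.0], [0.2, 0.5], [-0.6, 0.2], [0.5, -0.4]]
s [ 0.5811 -0.1233] -96.42
[[1.0, 0.1], [-0.8, 0.2], [0.3, -1.4], [0.5, -0.4], [-0.7, 0.4], [0.7, -0.7], [-0.3, 0.4], [-0.8, 2.0]]
b [ 0.5814 -0.1188] -96.42
[[0.8, 1.1], [1.5, 0.8], [1.5, 1.3], [0.6, 1.6], [1.9, 0.6], [0.0, 1.0], [-1.6, 1.2], [-0.6, -0.4], [-0.4, 0.5], [-1.4, 1.2], [0.0, 0.1], [-1.0, 1.1], [-1.5, 2.8]]
reel [ 0.4364 -0.0182  0.04  ] -88.7 0.0371 0.0415
reel [ 0.4362 -0.1065  0.04  ] -87.9 0.0348 0.0401
reel [ 0.4343 -0.2058  0.04  ] -77.4 0.0355 0.0393
[[0.4334 0.3191 0.04  ]
 [0.4346 0.2857 0.04  ]
 [0.4362 0.2661 0.04  ]
 [0.4501 0.1092 0.04  ]
 [0.4544 0.0405 0.04  ]]
-84.94844736067746
bores side [[ 0.4349 -0.0053  0.02  ]
 [ 0.4327 -0.0928  0.02  ]
 [ 0.429  -0.1926  0.02  ]]
```

```bash
cat >> h.py <<'E'
from scipy.spatial.transform import Rotation as Ro
ST=[0.5844,-0.1153,np.radians(-96.76)]
def go(*targets):
    "targets: (x,y,z,xaxis angle deg); prints rotvec then shift in the new tool axes"
    s=sense(); p=np.array(s['tcp_pos']); R=np.array(s['ee_rot'])
    print('t',round(s['time_s'],2),'tcp',p.round(4),'w',round(s['gripper_width']*87,1),'F',np.round(s['wrist_force'],1),'j',np.round(s['joints'],0))
    for x,y,z,a in targets:
        a=np.radians(a); X=np.array([np.cos(a),np.sin(a),0]); Z=np.array([0,0,-1.]); N=np.stack([X,np.cross(Z,X),Z],1)
        print('rot',np.degrees(Ro.from_matrix(R.T@N).as_rotvec()).round(2),'shift mm',(N.T@(np.array([x,y,z])-p)*1000).round(1)); p=np.array([x,y,z]);R=N
def onst(x,y,z,a=0): w=T(ST,(x,y,z))[0]; return (*w,np.degrees(ST[2])+a)
E
python3 - <<'E'
from h import *
go((.4364,-.0182,.1,-88.7),(.4364,-.0182,.024,-88.7),(.4364,-.0182,.15,-88.7),onst(-69,0,.15e3),onst(-69,0,60))
E
```

```text
t 0.1 tcp [ 0.2528 -0.571   0.2141] w 87.1 F [0.4 0.1 0.1] j [-51.  22.   0.  -0. -68. -15.]
rot [ 1.000e-01  6.000e-02 -6.743e+01] shift mm [-548.5 -196.1  114.1]
rot [0. 0. 0.] shift mm [ 0.  0. 76.]
rot [0. 0. 0.] shift mm [   0.    0. -126.]
rot [0.   0.   8.06] shift mm [  10.  -158.4    0. ]
rot [0. 0. 0.] shift mm [ 0.  0. 90.]
```

>>> play_rows([
  {"az": -8.43,"claw": 64},
  {"az": -8.43,"claw": 64},
  {"az": -8.43,"claw": 64},
  {"az": -8.43,"claw": 64},
  {"az": -8.43,"claw": 64},
  {"az": -8.43,"claw": 64},
  {"az": -8.43,"claw": 64},
  {"az": -8.42,"claw": 64},
  {"dx": -30,"dy": -11,"claw": 64},
  {"dx": -45,"dy": -16,"claw": 64},
  {"dx": -45,"dy": -16,"claw": 64},
  {"dx": -45,"dy": -16,"claw": 64},
  {"dx": -45,"dy": -16,"claw": 64},
  {"dx": -45,"dy": -16,"claw": 64},
  {"dx": -45,"dy": -16,"claw": 64},
  {"dx": -45,"dy": -16,"claw": 64},
  {"dx": -45,"dy": -16,"claw": 64},
  {"dx": -45,"dy": -16,"claw": 64},
])

```text
invalid input at $.steps[0]: expected keys ax, ay, az, dx, dy, dz, claw
```

Run:
```python
from h import *
go((.4364,-.0182,.1,-88.7))
```

```text
t 0.1 tcp [ 0.2528 -0.571   0.2141] w 87.1 F [0.4 0.1 0.1] j [-51.  22.   0.  -0. -68. -15.]
rot [ 1.000e-01  6.000e-02 -6.743e+01] shift mm [-548.5 -196.1  114.1]
```

>>> play_rows([
  {"ax": 0,"ay": 0,"az": -8.43,"dx": 0,"dy": 0,"dz": 0,"claw": 64},
  {"ax": 0,"ay": 0,"az": -8.43,"dx": 0,"dy": 0,"dz": 0,"claw": 64},
  {"ax": 0,"ay": 0,"az": -8.43,"dx": 0,"dy": 0,"dz": 0,"claw": 64},
  {"ax": 0,"ay": 0,"az": -8.43,"dx": 0,"dy": 0,"dz": 0,"claw": 64},
  {"ax": 0,"ay": 0,"az": -8.43,"dx": 0,"dy": 0,"dz": 0,"claw": 64},
  {"ax": 0,"ay": 0,"az": -8.43,"dx": 0,"dy": 0,"dz": 0,"claw": 64},
  {"ax": 0,"ay": 0,"az": -8.43,"dx": 0,"dy": 0,"dz": 0,"claw": 64},
  {"ax": 0,"ay": 0,"az": -8.42,"dx": 0,"dy": 0,"dz": 0,"claw": 64},
  {"ax": 0,"ay": 0,"az": 0,"dx": -30,"dy": -11,"dz": 0,"claw": 64},
  {"ax": 0,"ay": 0,"az": 0,"dx": -45,"dy": -16,"dz": 0,"claw": 64},
  {"ax": 0,"ay": 0,"az": 0,"dx": -45,"dy": -16,"dz": 0,"claw": 64},
  {"ax": 0,"ay": 0,"az": 0,"dx": -45,"dy": -16,"dz": 0,"claw": 64},
  {"ax": 0,"ay": 0,"az": 0,"dx": -45,"dy": -16,"dz": 0,"claw": 64},
  {"ax": 0,"ay": 0,"az": 0,"dx": -45,"dy": -16,"dz": 0,"claw": 64},
  {"ax": 0,"ay": 0,"az": 0,"dx": -45,"dy": -16,"dz": 0,"claw": 64},
  {"ax": 0,"ay": 0,"az": 0,"dx": -45,"dy": -16,"dz": 0,"claw": 64},
  {"ax": 0,"ay": 0,"az": 0,"dx": -45,"dy": -16,"dz": 0,"claw": 64},
  {"ax": 0,"ay": 0,"az": 0,"dx": -45,"dy": -16,"dz": 0,"claw": 64},
  {"ax": 0,"ay": 0,"az": 0,"dx": -45,"dy": -16,"dz": 0,"claw": 64},
  {"ax": 0,"ay": 0,"az": 0,"dx": 0,"dy": 0,"dz": 0,"claw": 64},
])

```text
time_s: 2.1
tcp_pos: [0.4144, -0.0835, 0.2151]
ee_rot: [[0.031, -1.0, 0.001], [-1.0, -0.031, 0.001], [-0.001, -0.001, -1.0]]
wrist_force: [0.4, -1.2, -0.1]
gripper_width: 0.735
gripper_force: 0.0
```

Run:
```python
from h import *
go((.4364,-.0182,.1,-88.7))
```

```text
t 2.1 tcp [ 0.4144 -0.0835  0.2151] w 63.9 F [ 0.4 -1.2 -0.1] j [ 11.   2. -26.  -0. -62.  -9.]
rot [-0.06  0.03  0.45] shift mm [-64.8 -23.4 115.1]
```

>>> play_rows([
  {"ax": 0,"ay": 0,"az": 0.4,"dx": -32,"dy": -12,"dz": 0,"claw": 64},
  {"ax": 0,"ay": 0,"az": 0,"dx": -32,"dy": -11.4,"dz": 0,"claw": 64},
  {"ax": 0,"ay": 0,"az": 0,"dx": -0.8,"dy": 0,"dz": 35,"claw": 64},
  {"ax": 0,"ay": 0,"az": 0,"dx": 0,"dy": 0,"dz": 40,"claw": 64},
  {"ax": 0,"ay": 0,"az": 0,"dx": 0,"dy": 0,"dz": 40,"claw": 64},
  {"ax": 0,"ay": 0,"az": 0,"dx": 0,"dy": 0,"dz": 30,"claw": 64},
  {"ax": 0,"ay": 0,"az": 0,"dx": 0,"dy": 0,"dz": 30,"claw": 64},
  {"ax": 0,"ay": 0,"az": 0,"dx": 0,"dy": 0,"dz": 16,"claw": 64},
  {"ax": 0,"ay": 0,"az": 0,"dx": 0,"dy": 0,"dz": 0,"claw": 64},
  {"ax": 0,"ay": 0,"az": 0,"dx": 0,"dy": 0,"dz": 0,"claw": 30},
  {"ax": 0,"ay": 0,"az": 0,"dx": 0,"dy": 0,"dz": 0,"claw": 30},
  {"ax": 0,"ay": 0,"az": 0,"dx": 0,"dy": 0,"dz": 0,"claw": 30},
  {"ax": 0,"ay": 0,"az": 0,"dx": 0,"dy": 0,"dz": 0,"claw": 30},
  {"ax": 0,"ay": 0,"az": 0,"dx": 0,"dy": 0,"dz": 0,"claw": 30},
  {"ax": 0,"ay": 0,"az": 0,"dx": 0,"dy": 0,"dz": 0,"claw": 30},
])

```text
time_s: 3.6
tcp_pos: [0.4355, -0.0223, 0.0249]
ee_rot: [[0.016, -1.0, 0.001], [-1.0, -0.016, 0.0], [-0.0, -0.001, -1.0]]
wrist_force: [-1.5, 0.7, 5.6]
gripper_width: 0.45
gripper_force: 30.0
```

Run:
```python
from h import *
s=sense();p=s['tcp_pos'];go((p[0],p[1],.12,-88.7),onst(-69,0,120),onst(-69,0,62))
```

```text
t 3.6 tcp [ 0.4355 -0.0223  0.0249] w 39.2 F [-1.5  0.7  5.6] j [ 19.  19. -39.   0. -32. -18.]
rot [-0.06  0.01 -0.37] shift mm [  0.    0.  -95.1]
rot [0.   0.   8.06] shift mm [   5.8 -158.8    0. ]
rot [0. 0. 0.] shift mm [ 0.  0. 58.]
```

>>> play_rows([
  {"ax": 0,"ay": 0,"az": 0,"dx": 0,"dy": 0,"dz": -20,"claw": 30},
  {"ax": 0,"ay": 0,"az": 0,"dx": 0,"dy": 0,"dz": -40,"claw": 30},
  {"ax": 0,"ay": 0,"az": 0,"dx": 0,"dy": 0,"dz": -36,"claw": 30},
  {"ax": 0,"ay": 0,"az": 3.9,"dx": 0,"dy": 0,"dz": 0,"claw": 30},
  {"ax": 0,"ay": 0,"az": 3.8,"dx": 0,"dy": 0,"dz": 0,"claw": 30},
  {"ax": 0,"ay": 0,"az": 0,"dx": 2,"dy": -30,"dz": 0,"claw": 30},
  {"ax": 0,"ay": 0,"az": 0,"dx": 2,"dy": -35,"dz": 0,"claw": 30},
  {"ax": 0,"ay": 0,"az": 0,"dx": 2,"dy": -35,"dz": 0,"claw": 30},
  {"ax": 0,"ay": 0,"az": 0,"dx": 2,"dy": -35,"dz": 0,"claw": 30},
  {"ax": 0,"ay": 0,"az": 0,"dx": 2,"dy": -24,"dz": 0,"claw": 30},
  {"ax": 0,"ay": 0,"az": 0,"dx": 0,"dy": 0,"dz": 0,"claw": 30},
  {"ax": 0,"ay": 0,"az": 0,"dx": 0,"dy": 0,"dz": 0,"claw": 30},
])

```text
time_s: 4.8
tcp_pos: [0.5912, -0.0512, 0.1191]
ee_rot: [[-0.119, -0.993, -0.002], [-0.993, 0.119, 0.0], [0.0, 0.002, -1.0]]
wrist_force: [-0.3, 0.4, -0.5]
gripper_width: 0.451
gripper_force: 30.0
```

Run:
```python
from h import *
go(onst(-65,0,61.5))
grab('side','side1'); grab('top','top1'); f=load('side1')['frame']
cv2.imwrite('pics/cropD.png',cv2.resize(f[180:320,250:410],None,fx=4,fy=4,interpolation=cv2.INTER_CUBIC))
```

```text
t 4.8 tcp [ 0.5912 -0.0512  0.1191] w 39.2 F [-0.3  0.4 -0.5] j [ 11.  24. -12.  -0. -55. -17.]
rot [ 0.12 -0.   -0.08] shift mm [-0.6 -0.8 57.6]
```

View pics/cropD.png

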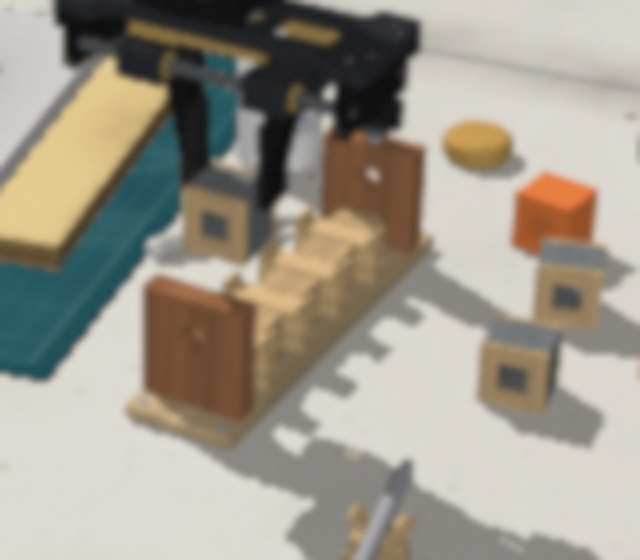

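Run:
```python
from h import *
s=load('side1'); st=sense(); p=np.array(st['tcp_pos']); R=np.array(st['ee_rot'])
b=p+R@np.array([-.022,0,.005]); uv=un([(214,224)],4,(250,180))
print(b,proj(s,b),uv, (ray(s,uv,b[2])-b).round(4))
```

```text
[ 0.59326545 -0.02921396  0.11476064] [[303.14837612 236.77943863]] [[303.125 235.625]] [[ 0.0021 -0.0048  0.    ]]
```

Run:
```python
from h import *
s=load('side1')
def inv(w): # stand coords
    a=ST[2];d=w-np.array([ST[0],ST[1],0]);return np.array([np.cos(a)*d[0]+np.sin(a)*d[1],-np.sin(a)*d[0]+np.cos(a)*d[1],d[2]])*1e3
for n,uv,z in(('entry',un([(198,333)],4,(250,180)),.056),('entryC',un([(147,345)],5,(270,195)),.056),('far',un([(372,173)],4,(250,180)),.056),('tl',un([(147,280)],4,(250,180)),.08),('tr',un([(254,302)],4,(250,180)),.08)):
    w=ray(s,uv+[0,1.15],z)[0]; print(n,w.round(4),inv(w).round(1))
```

```text
entry [ 0.5931 -0.0074  0.056 ] [-108.1   -4.    56. ]
entryC [ 0.5922 -0.0045  0.056 ] [-110.9   -5.3   56. ]
far [ 0.5676 -0.225   0.056 ] [110.9  -3.7  56. ]
tl [ 0.6263 -0.012   0.08  ] [-107.5   29.5   80. ]
tr [ 0.5626 -0.0143  0.08  ] [-97.7 -33.5  80. ]
```

>>> play_rows([
  {"ax": 0,"ay": 0,"az": 0,"dx": 0.5,"dy": 1.2,"dz": 15,"claw": 30},
  {"ax": 0,"ay": 0,"az": 0,"dx": 0,"dy": 0,"dz": 15,"claw": 30},
  {"ax": 0,"ay": 0,"az": 0,"dx": 0,"dy": 0,"dz": 12,"claw": 30},
  {"ax": 0,"ay": 0,"az": 0,"dx": 0,"dy": 0,"dz": 6,"claw": 30},
  {"ax": 0,"ay": 0,"az": 0,"dx": 0,"dy": 0,"dz": 4,"claw": 30},
  {"ax": 0,"ay": 0,"az": 0,"dx": 0,"dy": 0,"dz": 0,"claw": 30},
  {"ax": 0,"ay": 0,"az": 0,"dx": 0,"dy": 0,"dz": 0,"claw": 30},
])

```text
time_s: 5.6
tcp_pos: [0.591, -0.0514, 0.0685]
ee_rot: [[-0.118, -0.993, 0.001], [-0.993, 0.118, 0.0], [-0.0, -0.001, -1.0]]
wrist_force: [0.0, 0.3, -1.5]
gripper_width: 0.457
gripper_force: 30.0
```

>>> play_rows([
  {"ax": 0,"ay": 0,"az": 0,"dx": 0,"dy": 0,"dz": 2,"claw": 30},
  {"ax": 0,"ay": 0,"az": 0,"dx": 0,"dy": 0,"dz": 1.5,"claw": 30},
  {"ax": 0,"ay": 0,"az": 0,"dx": 0,"dy": 0,"dz": 1,"claw": 30},
  {"ax": 0,"ay": 0,"az": 0,"dx": 0,"dy": 0,"dz": 0,"claw": 30},
  {"ax": 0,"ay": 0,"az": 0,"dx": 0,"dy": 0,"dz": 0,"claw": 30},
])

```text
time_s: 6.1
tcp_pos: [0.5906, -0.0516, 0.0636]
ee_rot: [[-0.118, -0.993, 0.0], [-0.993, 0.118, -0.0], [0.0, -0.0, -1.0]]
wrist_force: [0.1, 1.7, -0.3]
gripper_width: 0.454
gripper_force: 30.0
```

>>> play_rows([
  {"ax": 0,"ay": 0,"az": 0,"dx": 0,"dy": 0,"dz": 1,"claw": 30},
  {"ax": 0,"ay": 0,"az": 0,"dx": 0,"dy": 0,"dz": 1,"claw": 30},
  {"ax": 0,"ay": 0,"az": 0,"dx": 0,"dy": 0,"dz": 0.4,"claw": 30},
  {"ax": 0,"ay": 0,"az": 0,"dx": 0,"dy": 0,"dz": 0,"claw": 30},
  {"ax": 0,"ay": 0,"az": 0,"dx": 0,"dy": 0,"dz": 0,"claw": 30},
])

```text
time_s: 6.6
tcp_pos: [0.5906, -0.0515, 0.0611]
ee_rot: [[-0.118, -0.993, -0.0], [-0.993, 0.118, -0.0], [0.0, 0.0, -1.0]]
wrist_force: [0.6, 0.1, -0.7]
gripper_width: 0.454
gripper_force: 30.0
```

>>> play_rows([
  {"ax": 0,"ay": 0,"az": 0,"dx": 0,"dy": 0,"dz": 0,"claw": 60},
  {"ax": 0,"ay": 0,"az": 0,"dx": 0,"dy": 0,"dz": 0,"claw": 60},
  {"ax": 0,"ay": 0,"az": 0,"dx": 0,"dy": 0,"dz": 0,"claw": 60},
  {"ax": 0,"ay": 0,"az": 0,"dx": 0,"dy": 0,"dz": 0,"claw": 60},
  {"ax": 0,"ay": 0,"az": 0,"dx": 0,"dy": 0,"dz": -30,"claw": 60},
  {"ax": 0,"ay": 0,"az": 0,"dx": 0,"dy": 0,"dz": -40,"claw": 60},
  {"ax": 0,"ay": 0,"az": 0,"dx": 0,"dy": 35,"dz": -20,"claw": 60},
  {"ax": 0,"ay": 0,"az": 0,"dx": 0,"dy": 40,"dz": 0,"claw": 60},
  {"ax": 0,"ay": 0,"az": 0,"dx": 10,"dy": 40,"dz": 0,"claw": 60},
  {"ax": 0,"ay": 0,"az": 0,"dx": 20,"dy": 40,"dz": 0,"claw": 60},
  {"ax": 0,"ay": 0,"az": 0,"dx": 0,"dy": 0,"dz": 0,"claw": 60},
])

```text
time_s: 7.7
tcp_pos: [0.4272, -0.0641, 0.1508]
ee_rot: [[-0.12, -0.993, -0.004], [-0.993, 0.12, 0.001], [-0.0, 0.004, -1.0]]
wrist_force: [0.9, 0.3, 0.3]
gripper_width: 0.687
gripper_force: 0.0
```

Run:
```python
from h import *
t=grab('top','top2');s=grab('side','side2')
A=cv2.resize(t['frame'][205:265,285:400],None,fx=6,fy=6,interpolation=cv2.INTER_CUBIC)
B=cv2.resize(s['frame'][225:300,300-30:390],None,fx=6,fy=6,interpolation=cv2.INTER_CUBIC)[:,:690]
cv2.imwrite('pics/cropE.png',np.vstack([A,cv2.copyMakeBorder(B,0,0,0,690-B.shape[1],0)])[:600*2]); print(A.shape,B.shape)
im=cv2.imread('pics/cropE.png'); 
cv2.imwrite('pics/cropE.png',im[:800] if im.shape[0]<=600 else np.hstack([im[:360],im[:0]]) ) if 0 else cv2.imwrite('pics/cropE.png',A)
cv2.imwrite('pics/cropF.png',cv2.resize(s['frame'][185:320,250:410],None,fx=4.4,fy=4.4,interpolation=cv2.INTER_CUBIC))
go((.4362,-.1065,.12,-87.9),(.4362,-.1065,.024,-87.9))
```

```text
(360, 690, 3) (450, 690, 3)
t 7.8 tcp [ 0.433  -0.0632  0.1519] w 59.9 F [0.4 0.2 0.4] j [ 13.   7. -30.   0. -53. -20.]
rot [-0.12  0.01 -8.88] shift mm [43.4 -1.6 31.9]
rot [0. 0. 0.] shift mm [ 0.  0. 96.]
```

View pics/cropE.png

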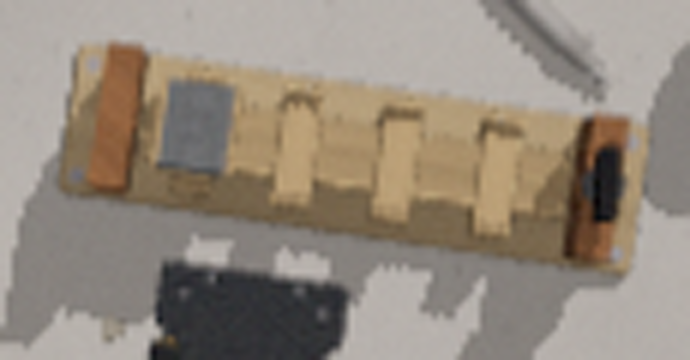

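View pics/cropF.png

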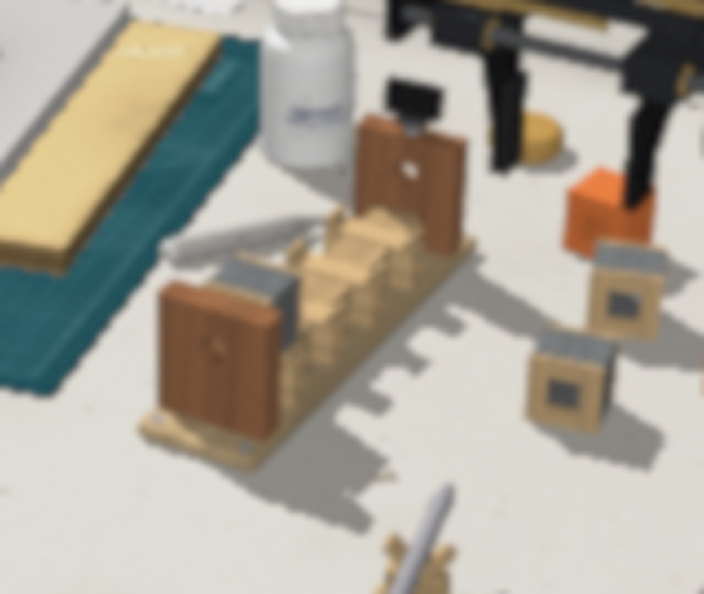

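Run:
```python
from h import *
t=load('top2')
def inv(w):
    a=ST[2];d=w-np.array([ST[0],ST[1],0]);return np.array([np.cos(a)*d[0]+np.sin(a)*d[1],-np.sin(a)*d[0]+np.cos(a)*d[1],d[2]])*1e3
for n,P,z in(('reel',[(166,80),(236,86),(226,174),(156,165)],.076),('Lblock',[(108,42),(147,46),(128,190),(88,186)],.08),('Rblock',[(589,115),(630,117),(608,262),(572,258)],.08),('bar',[(608,146),(607,222)],.11),('base',[(80,42),(650,122),(630,272),(60,192)],.01)):
    w=ray(t,un(P,6,(285,205)),z); print(n,w.mean(0).round(4),[inv(x)[:2].round(1).tolist() for x in w],inv(w.mean(0)).round(1))
print('expected reel',inv(np.array([.5911,-.0475,.076])))
f=t['frame'].astype(int)
g=(f.max(2)-f.min(2)<25)&(f.mean(2)>80)&(f.mean(2)<140); g[:215]=0;g[240:]=0;g[:,:305]=0;g[:,328:]=0
v,u=np.nonzero(g); print('mask',len(u),u.mean(),v.mean(), inv(ray(t,[(u.mean(),v.mean())],.076)[0]).round(1))
```

```text
reel [ 0.5932 -0.0469  0.076 ] [[-85.1, 19.2], [-53.9, 21.0], [-52.7, -18.4], [-84.1, -18.9]] [-68.9   0.7  76. ]
Lblock [ 0.5967 -0.0122  0.08  ] [[-112.8, 32.0], [-95.4, 32.7], [-94.7, -31.8], [-112.4, -32.5]] [-1.038e+02  1.000e-01  8.000e+01]
Rblock [ 0.5698 -0.2264  0.08  ] [[102.9, 30.0], [121.1, 31.7], [120.2, -33.4], [104.1, -33.9]] [112.1  -1.4  80. ]
bar [ 0.5701 -0.2269  0.11  ] [[110.5, 15.4], [114.5, -17.5]] [112.5  -1.  110. ]
base [ 0.585  -0.1197  0.01  ] [[-129.1, 35.9], [137.2, 36.3], [137.4, -33.7], [-128.3, -34.2]] [ 4.3  1.1 10. ]
expected reel [-68.11731131  -1.32736562  76.        ]
mask 174 316.85057471264366 226.45977011494253 [-69.7  -1.6  76. ]
```

>>> play_rows([
  {"ax": 0,"ay": 0,"az": -4.4,"dx": 0,"dy": 0,"dz": 0,"claw": 62},
  {"ax": 0,"ay": 0,"az": -4.4,"dx": 0,"dy": 0,"dz": 0,"claw": 62},
  {"ax": 0,"ay": 0,"az": 0,"dx": 25,"dy": -1.6,"dz": 0,"claw": 62},
  {"ax": 0,"ay": 0,"az": 0,"dx": 18.4,"dy": 0,"dz": 20,"claw": 62},
  {"ax": 0,"ay": 0,"az": 0,"dx": 0,"dy": 0,"dz": 40,"claw": 62},
  {"ax": 0,"ay": 0,"az": 0,"dx": 0,"dy": 0,"dz": 0,"claw": 62},
  {"ax": 0,"ay": 0,"az": 0,"dx": 0,"dy": 0,"dz": 0,"claw": 62},
])

```text
time_s: 8.5
tcp_pos: [0.4373, -0.1063, 0.0912]
ee_rot: [[0.036, -0.999, -0.001], [-0.999, -0.036, -0.001], [0.001, 0.001, -1.0]]
wrist_force: [0.7, 0.8, 1.0]
gripper_width: 0.713
gripper_force: 0.0
```

```bash
sed -i 's/^ST=.*/ST=[0.5834,-0.1152,np.radians(-96.76)]/' h.py
python3 - <<'E'
from h import *
go((.4362,-.1065,.0245,-87.9),(.4362,-.1065,.12,-87.9),onst(-23,0,120),onst(-23,0,61.5))
E
```

```text
t 8.5 tcp [ 0.4373 -0.1063  0.0912] w 62.1 F [0.7 0.8 1. ] j [  7.  13. -33.   0. -44.  -5.]
rot [ 0.07 -0.05 -0.05] shift mm [ 0.1  1.1 66.7]
rot [0. 0. 0.] shift mm [  0.    0.  -95.5]
rot [0.   0.   8.86] shift mm [ -31.7 -147.2    0. ]
rot [0. 0. 0.] shift mm [ 0.   0.  58.5]
```

>>> play_rows([
  {"ax": 0,"ay": 0,"az": 0,"dx": 0,"dy": 1.1,"dz": 30,"claw": 62},
  {"ax": 0,"ay": 0,"az": 0,"dx": 0,"dy": 0,"dz": 26.7,"claw": 62},
  {"ax": 0,"ay": 0,"az": 0,"dx": 0,"dy": 0,"dz": 10,"claw": 62},
  {"ax": 0,"ay": 0,"az": 0,"dx": 0,"dy": 0,"dz": 0,"claw": 62},
  {"ax": 0,"ay": 0,"az": 0,"dx": 0,"dy": 0,"dz": 0,"claw": 30},
  {"ax": 0,"ay": 0,"az": 0,"dx": 0,"dy": 0,"dz": 0,"claw": 30},
  {"ax": 0,"ay": 0,"az": 0,"dx": 0,"dy": 0,"dz": 0,"claw": 30},
  {"ax": 0,"ay": 0,"az": 0,"dx": 0,"dy": 0,"dz": 0,"claw": 30},
  {"ax": 0,"ay": 0,"az": 0,"dx": 0,"dy": 0,"dz": 0,"claw": 30},
  {"ax": 0,"ay": 0,"az": 0,"dx": 0,"dy": 0,"dz": -25,"claw": 30},
  {"ax": 0,"ay": 0,"az": 0,"dx": 0,"dy": 0,"dz": -40,"claw": 30},
  {"ax": 0,"ay": 0,"az": 0,"dx": 0,"dy": 0,"dz": -30.5,"claw": 30},
  {"ax": 0,"ay": 0,"az": 4.4,"dx": 0,"dy": 0,"dz": 0,"claw": 30},
  {"ax": 0,"ay": 0,"az": 4.4,"dx": 0,"dy": 0,"dz": 0,"claw": 30},
  {"ax": 0,"ay": 0,"az": 0,"dx": -6,"dy": -29,"dz": 0,"claw": 30},
  {"ax": 0,"ay": 0,"az": 0,"dx": -6,"dy": -30,"dz": 0,"claw": 30},
  {"ax": 0,"ay": 0,"az": 0,"dx": -6,"dy": -30,"dz": 0,"claw": 30},
  {"ax": 0,"ay": 0,"az": 0,"dx": -7,"dy": -30,"dz": 0,"claw": 30},
  {"ax": 0,"ay": 0,"az": 0,"dx": -6.7,"dy": -28.2,"dz": 0,"claw": 30},
  {"ax": 0,"ay": 0,"az": 0,"dx": 0,"dy": 0,"dz": 0,"claw": 30},
])

```text
time_s: 10.5
tcp_pos: [0.5883, -0.0919, 0.1191]
ee_rot: [[-0.117, -0.993, 0.002], [-0.993, 0.117, -0.0], [0.0, -0.002, -1.0]]
wrist_force: [-0.6, -0.2, -0.9]
gripper_width: 0.457
gripper_force: 30.0
```

Run:
```python
from h import *
go(onst(-23,0,61))
```

```text
t 10.5 tcp [ 0.5883 -0.0919  0.1191] w 39.8 F [-0.6 -0.2 -0.9] j [  7.  24. -11.   0. -55. -13.]
rot [-0.1  -0.01  0.02] shift mm [ 0.7  2.1 58.1]
```

>>> play_rows([
  {"ax": 0,"ay": 0,"az": 0,"dx": 0,"dy": 0,"dz": 0,"claw": 30},
  {"ax": 0,"ay": 0,"az": 0,"dx": 0,"dy": 0,"dz": 20,"claw": 30},
  {"ax": 0,"ay": 0,"az": 0,"dx": 0,"dy": 0,"dz": 20,"claw": 30},
  {"ax": 0,"ay": 0,"az": 0,"dx": 0,"dy": 0,"dz": 8,"claw": 30},
  {"ax": 0,"ay": 0,"az": 0,"dx": 0,"dy": 0,"dz": 0,"claw": 30},
  {"ax": 0,"ay": 0,"az": 0,"dx": 0,"dy": 0,"dz": 0,"claw": 30},
])

```text
time_s: 11.1
tcp_pos: [0.5853, -0.0924, 0.0728]
ee_rot: [[-0.118, -0.993, 0.001], [-0.993, 0.118, -0.0], [0.0, -0.001, -1.0]]
wrist_force: [0.2, -0.7, 0.9]
gripper_width: 0.454
gripper_force: 30.0
```

Run:
```python
from h import *
go(onst(-23,0,61))
```

```text
t 11.1 tcp [ 0.5853 -0.0924  0.0728] w 39.5 F [ 0.2 -0.7  0.9] j [  7.  27. -15.   0. -49. -13.]
rot [-0.06 -0.01 -0.01] shift mm [-0.1 -0.8 11.8]
```

>>> play_rows([
  {"ax": 0,"ay": 0,"az": 0,"dx": 0,"dy": -0.8,"dz": 5,"claw": 30},
  {"ax": 0,"ay": 0,"az": 0,"dx": 0,"dy": 0,"dz": 4,"claw": 30},
  {"ax": 0,"ay": 0,"az": 0,"dx": 0,"dy": 0,"dz": 2.5,"claw": 30},
  {"ax": 0,"ay": 0,"az": 0,"dx": 0,"dy": 0,"dz": 0,"claw": 30},
  {"ax": 0,"ay": 0,"az": 0,"dx": 0,"dy": 0,"dz": 0,"claw": 30},
])

```text
time_s: 11.6
tcp_pos: [0.586, -0.0924, 0.0613]
ee_rot: [[-0.118, -0.993, 0.0], [-0.993, 0.118, -0.0], [0.0, -0.0, -1.0]]
wrist_force: [-2.4, 1.7, 5.2]
gripper_width: 0.451
gripper_force: 30.0
```

Run:
```python
from h import *
go(onst(-23,0,61))
```

```text
t 11.6 tcp [ 0.586  -0.0924  0.0613] w 39.3 F [-2.4  1.7  5.2] j [  7.  28. -15.   0. -47. -13.]
rot [-0.03 -0.01 -0.01] shift mm [-0.  -0.1  0.3]
```

>>> play_rows([
  {"ax": 0,"ay": 0,"az": 0,"dx": 0,"dy": 0,"dz": 0,"claw": 60},
  {"ax": 0,"ay": 0,"az": 0,"dx": 0,"dy": 0,"dz": 0,"claw": 60},
  {"ax": 0,"ay": 0,"az": 0,"dx": 0,"dy": 0,"dz": 0,"claw": 60},
  {"ax": 0,"ay": 0,"az": 0,"dx": 0,"dy": 0,"dz": 0,"claw": 60},
  {"ax": 0,"ay": 0,"az": 0,"dx": 0,"dy": 0,"dz": -30,"claw": 60},
  {"ax": 0,"ay": 0,"az": 0,"dx": 0,"dy": 0,"dz": -40,"claw": 60},
  {"ax": 0,"ay": 0,"az": 6,"dx": 0,"dy": 35,"dz": -20,"claw": 60},
  {"ax": 0,"ay": 0,"az": 6,"dx": 20,"dy": 35,"dz": 0,"claw": 60},
  {"ax": 0,"ay": 0,"az": 7,"dx": 40,"dy": 20,"dz": 0,"claw": 60},
  {"ax": 0,"ay": 0,"az": 0,"dx": 0,"dy": 0,"dz": 0,"claw": 60},
  {"ax": 0,"ay": 0,"az": 0,"dx": 0,"dy": 0,"dz": 0,"claw": 60},
])

```text
time_s: 12.7
tcp_pos: [0.4806, -0.1319, 0.1509]
ee_rot: [[-0.436, -0.9, 0.001], [-0.9, 0.436, -0.0], [-0.0, -0.001, -1.0]]
wrist_force: [0.4, -0.4, 0.6]
gripper_width: 0.688
gripper_force: 0.0
```

Run:
```python
from h import *
t=grab('top','top3');s=grab('side','side3')
A=cv2.resize(t['frame'][205:305,285:400],None,fx=5,fy=5,interpolation=cv2.INTER_CUBIC)
cv2.imwrite('pics/cropG.png',A)
d=lambda a:np.abs(load('side2')['frame'].astype(int)-s['frame']).sum(2)
go((.4343,-.2058,.10,-77.4),(.4343,-.2058,.0245,-77.4))
```

```text
t 12.8 tcp [ 0.4817 -0.1312  0.1506] w 60.1 F [ 0.3  0.5 -1. ] j [  3.  13. -22.   0. -54. -29.]
rot [ -0.06   0.   -38.35] shift mm [62.4 62.5 50.6]
rot [0. 0. 0.] shift mm [ 0.   0.  75.5]
```

View pics/cropG.png

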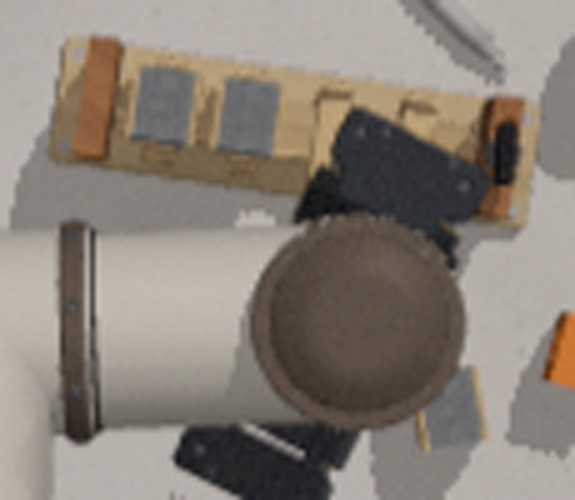

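>>> play_rows([
  {"ax": 0,"ay": 0,"az": -7.7,"dx": 0,"dy": 0,"dz": 0,"claw": 60},
  {"ax": 0,"ay": 0,"az": -7.7,"dx": 0,"dy": 0,"dz": 0,"claw": 60},
  {"ax": 0,"ay": 0,"az": -7.7,"dx": 0,"dy": 0,"dz": 0,"claw": 60},
  {"ax": 0,"ay": 0,"az": -7.7,"dx": 0,"dy": 0,"dz": 0,"claw": 60},
  {"ax": 0,"ay": 0,"az": -7.5,"dx": 0,"dy": 0,"dz": 0,"claw": 60},
  {"ax": 0,"ay": 0,"az": 0,"dx": 32,"dy": 32,"dz": 0,"claw": 60},
  {"ax": 0,"ay": 0,"az": 0,"dx": 30.4,"dy": 30.5,"dz": 10,"claw": 60},
  {"ax": 0,"ay": 0,"az": 0,"dx": 0,"dy": 0,"dz": 40,"claw": 60},
  {"ax": 0,"ay": 0,"az": 0,"dx": 0,"dy": 0,"dz": 0,"claw": 60},
  {"ax": 0,"ay": 0,"az": 0,"dx": 0,"dy": 0,"dz": 0,"claw": 60},
  {"ax": 0,"ay": 0,"az": 0,"dx": 0,"dy": 0,"dz": 0,"claw": 60},
])

```text
time_s: 13.9
tcp_pos: [0.4353, -0.2056, 0.1017]
ee_rot: [[0.219, -0.976, 0.002], [-0.976, -0.219, -0.001], [0.001, -0.002, -1.0]]
wrist_force: [0.8, 0.9, -0.3]
gripper_width: 0.693
gripper_force: 0.0
```

Run:
```python
from h import *
go((.4343,-.2058,.0245,-77.4),(.4343,-.2058,.12,-77.4),onst(23,-.5,120),onst(23,-.5,61.5))
```

```text
t 13.9 tcp [ 0.4353 -0.2056  0.1017] w 60.3 F [ 0.8  0.9 -0.3] j [ -6.  15. -28.   0. -46.  18.]
rot [-0.12 -0.08  0.04] shift mm [ 0.   1.  77.2]
rot [0. 0. 0.] shift mm [  0.    0.  -95.5]
rot [ 0.    0.   19.36] shift mm [ -84.5 -136.9    0. ]
rot [0. 0. 0.] shift mm [ 0.   0.  58.5]
```

>>> play_rows([
  {"ax": 0,"ay": 0,"az": 0,"dx": 0,"dy": 1,"dz": 35,"claw": 60},
  {"ax": 0,"ay": 0,"az": 0,"dx": 0,"dy": 0,"dz": 30,"claw": 60},
  {"ax": 0,"ay": 0,"az": 0,"dx": 0,"dy": 0,"dz": 12,"claw": 60},
  {"ax": 0,"ay": 0,"az": 0,"dx": 0,"dy": 0,"dz": 0,"claw": 60},
  {"ax": 0,"ay": 0,"az": 0,"dx": 0,"dy": 0,"dz": 0,"claw": 30},
  {"ax": 0,"ay": 0,"az": 0,"dx": 0,"dy": 0,"dz": 0,"claw": 30},
  {"ax": 0,"ay": 0,"az": 0,"dx": 0,"dy": 0,"dz": 0,"claw": 30},
  {"ax": 0,"ay": 0,"az": 0,"dx": 0,"dy": 0,"dz": 0,"claw": 30},
  {"ax": 0,"ay": 0,"az": 0,"dx": 0,"dy": 0,"dz": 0,"claw": 30},
  {"ax": 0,"ay": 0,"az": 0,"dx": 0,"dy": 0,"dz": -25,"claw": 30},
  {"ax": 0,"ay": 0,"az": 0,"dx": 0,"dy": 0,"dz": -40,"claw": 30},
  {"ax": 0,"ay": 0,"az": 6.4,"dx": 0,"dy": 0,"dz": -30.5,"claw": 30},
  {"ax": 0,"ay": 0,"az": 6.5,"dx": 0,"dy": 0,"dz": 0,"claw": 30},
  {"ax": 0,"ay": 0,"az": 6.5,"dx": 0,"dy": 0,"dz": 0,"claw": 30},
  {"ax": 0,"ay": 0,"az": 0,"dx": -17,"dy": -27,"dz": 0,"claw": 30},
  {"ax": 0,"ay": 0,"az": 0,"dx": -17,"dy": -28,"dz": 0,"claw": 30},
  {"ax": 0,"ay": 0,"az": 0,"dx": -17,"dy": -28,"dz": 0,"claw": 30},
  {"ax": 0,"ay": 0,"az": 0,"dx": -17,"dy": -27,"dz": 0,"claw": 30},
  {"ax": 0,"ay": 0,"az": 0,"dx": -16.5,"dy": -27,"dz": 0,"claw": 30},
  {"ax": 0,"ay": 0,"az": 0,"dx": 0,"dy": 0,"dz": 0,"claw": 30},
])

```text
time_s: 15.9
tcp_pos: [0.5817, -0.1373, 0.1185]
ee_rot: [[-0.118, -0.993, 0.002], [-0.993, 0.118, -0.0], [0.0, -0.002, -1.0]]
wrist_force: [-0.4, 0.4, -1.2]
gripper_width: 0.45
gripper_force: 30.0
```

>>> play_rows([
  {"ax": 0,"ay": 0,"az": 0,"dx": 0,"dy": 0,"dz": 0,"claw": 30},
  {"ax": 0,"ay": 0,"az": 0,"dx": 0,"dy": 0,"dz": 20,"claw": 30},
  {"ax": 0,"ay": 0,"az": 0,"dx": 0,"dy": 0,"dz": 20,"claw": 30},
  {"ax": 0,"ay": 0,"az": 0,"dx": 0,"dy": 0,"dz": 6,"claw": 30},
  {"ax": 0,"ay": 0,"az": 0,"dx": 0,"dy": 0,"dz": 0,"claw": 30},
  {"ax": 0,"ay": 0,"az": 0,"dx": 0,"dy": 0,"dz": 0,"claw": 30},
])

```text
time_s: 16.5
tcp_pos: [0.5786, -0.139, 0.0739]
ee_rot: [[-0.12, -0.993, 0.001], [-0.993, 0.12, -0.0], [0.0, -0.001, -1.0]]
wrist_force: [0.4, 0.4, -0.4]
gripper_width: 0.461
gripper_force: 30.0
```

Run:
```python
from h import *
go(onst(23,-.5,61))
```

```text
t 16.5 tcp [ 0.5786 -0.139   0.0739] w 40.1 F [ 0.4  0.4 -0.4] j [  2.  27. -14.   0. -49.  -9.]
rot [-0.07 -0.01 -0.14] shift mm [-1.2 -1.4 12.9]
```

>>> play_rows([
  {"ax": 0,"ay": 0,"az": 0,"dx": -1,"dy": -1.3,"dz": 5,"claw": 30},
  {"ax": 0,"ay": 0,"az": 0,"dx": 0,"dy": 0,"dz": 4.5,"claw": 30},
  {"ax": 0,"ay": 0,"az": 0,"dx": 0,"dy": 0,"dz": 3,"claw": 30},
  {"ax": 0,"ay": 0,"az": 0,"dx": 0,"dy": 0,"dz": 0,"claw": 30},
  {"ax": 0,"ay": 0,"az": 0,"dx": 0,"dy": 0,"dz": 0,"claw": 30},
])

```text
time_s: 17.0
tcp_pos: [0.58, -0.1378, 0.0606]
ee_rot: [[-0.12, -0.993, 0.0], [-0.993, 0.12, -0.0], [-0.0, -0.0, -1.0]]
wrist_force: [-0.9, -0.7, 0.4]
gripper_width: 0.454
gripper_force: 30.0
```

Run:
```python
from h import *
go(onst(23,-.5,61))
```

```text
t 17.0 tcp [ 0.58   -0.1378  0.0606] w 39.5 F [-0.9 -0.7  0.4] j [  2.  28. -15.   0. -47.  -9.]
rot [-0.02  0.   -0.12] shift mm [ 0.2 -0.2 -0.4]
```

>>> play_rows([
  {"ax": 0,"ay": 0,"az": 0,"dx": 0,"dy": 0,"dz": 0,"claw": 60},
  {"ax": 0,"ay": 0,"az": 0,"dx": 0,"dy": 0,"dz": 0,"claw": 60},
  {"ax": 0,"ay": 0,"az": 0,"dx": 0,"dy": 0,"dz": 0,"claw": 60},
  {"ax": 0,"ay": 0,"az": 0,"dx": 0,"dy": 0,"dz": 0,"claw": 60},
  {"ax": 0,"ay": 0,"az": 0,"dx": 0,"dy": 0,"dz": -30,"claw": 60},
  {"ax": 0,"ay": 0,"az": 0,"dx": 0,"dy": 0,"dz": -40,"claw": 60},
  {"ax": 0,"ay": 0,"az": 0,"dx": 0,"dy": 15,"dz": -30,"claw": 60},
  {"ax": 0,"ay": 0,"az": 0,"dx": -40,"dy": 10,"dz": 0,"claw": 50},
  {"ax": 0,"ay": 0,"az": 0,"dx": -45,"dy": 15,"dz": 0,"claw": 50},
  {"ax": 0,"ay": 0,"az": 0,"dx": -45,"dy": 20,"dz": 0,"claw": 50},
  {"ax": 0,"ay": 0,"az": 0,"dx": -45,"dy": 20,"dz": 0,"claw": 50},
  {"ax": 0,"ay": 0,"az": 0,"dx": -45,"dy": 20,"dz": 0,"claw": 50},
  {"ax": 0,"ay": 0,"az": 0,"dx": -45,"dy": 20,"dz": 0,"claw": 50},
  {"ax": 0,"ay": 0,"az": -5.5,"dx": -40,"dy": 20,"dz": 0,"claw": 50},
  {"ax": 0,"ay": 0,"az": -5.5,"dx": -30,"dy": 10,"dz": 0,"claw": 50},
  {"ax": 0,"ay": 0,"az": 0,"dx": 0,"dy": 0,"dz": 0,"claw": 50},
  {"ax": 0,"ay": 0,"az": 0,"dx": 0,"dy": 0,"dz": 0,"claw": 50},
])

```text
time_s: 18.7
tcp_pos: [0.4678, 0.2126, 0.1604]
ee_rot: [[0.073, -0.997, -0.0], [-0.997, -0.073, -0.0], [0.0, 0.0, -1.0]]
wrist_force: [0.2, -0.7, -0.4]
gripper_width: 0.571
gripper_force: 0.0
```

Run:
```python
from h import *
t=grab('top','top4')
A=cv2.resize(t['frame'][205:305,270:400],None,fx=6,fy=6,interpolation=cv2.INTER_CUBIC)
cv2.imwrite('pics/cropH.png',A)
go((.440,.2275,.10,-85.3),(.440,.2275,.038,-85.3))
```

```text
t 18.75 tcp [0.468  0.2119 0.1604] w 49.9 F [-0.3  0.8 -0.2] j [ 42.  14. -20.  -0. -56. -38.]
rot [ 0.02 -0.01 -0.6 ] shift mm [-17.9  26.6  60.4]
rot [0. 0. 0.] shift mm [ 0.  0. 62.]
```

View pics/cropH.png

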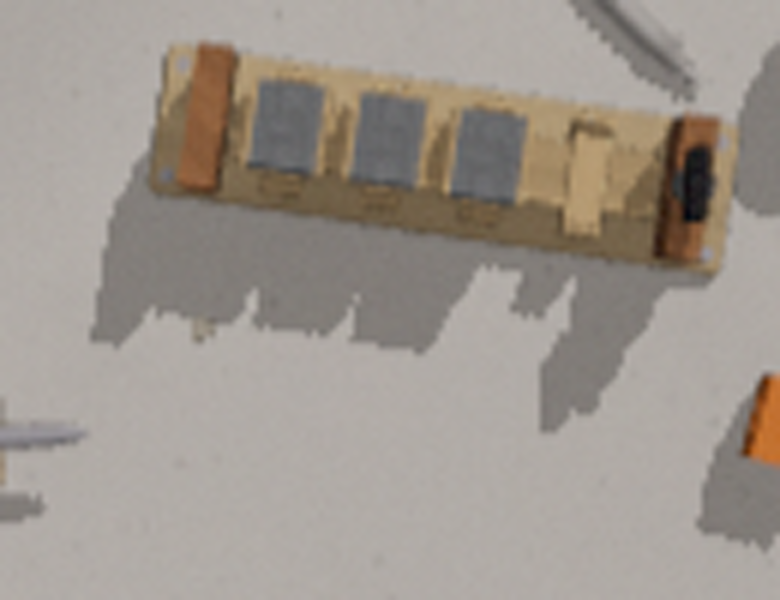

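All three reels stand in line at crop (287,127), (388,140) and (489,157), and the spindle nose is at (88,433). I'll grasp the spindle next.

>>> play_rows([
  {"ax": 0,"ay": 0,"az": -0.6,"dx": -17.9,"dy": 26.6,"dz": 20,"claw": 45},
  {"ax": 0,"ay": 0,"az": 0,"dx": 0,"dy": 0,"dz": 30,"claw": 40},
  {"ax": 0,"ay": 0,"az": 0,"dx": 0,"dy": 0,"dz": 20,"claw": 40},
  {"ax": 0,"ay": 0,"az": 0,"dx": 0,"dy": 0,"dz": 0,"claw": 40},
  {"ax": 0,"ay": 0,"az": 0,"dx": 0,"dy": 0,"dz": 0,"claw": 40},
])

```text
time_s: 19.25
tcp_pos: [0.441, 0.2273, 0.0908]
ee_rot: [[0.081, -0.997, 0.0], [-0.997, -0.081, -0.0], [0.0, -0.0, -1.0]]
wrist_force: [-0.2, 0.4, 0.2]
gripper_width: 0.462
gripper_force: 0.0
```

Run:
```python
from h import *
go((.440,.2275,.038,-85.3))
s=grab('side','side4')
cv2.imwrite('pics/cropI.png',cv2.resize(s['frame'][270:400,280:400],None,fx=4.5,fy=4.5,interpolation=cv2.INTER_CUBIC))
```

```text
t 19.25 tcp [0.441  0.2273 0.0908] w 40.2 F [-0.2  0.4  0.2] j [ 46.  17. -27.   0. -46. -41.]
rot [-0.01 -0.02 -0.07] shift mm [-0.3  1.  52.8]
```

View pics/cropI.png

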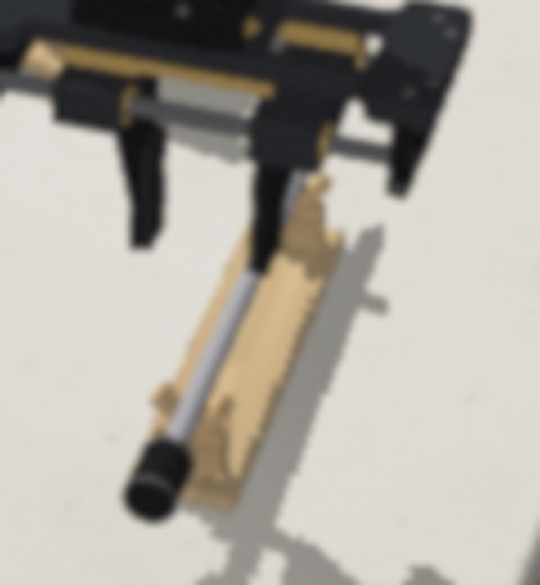

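>>> play_rows([
  {"ax": 0,"ay": 0,"az": 0,"dx": 0,"dy": 0.8,"dz": 25,"claw": 40},
  {"ax": 0,"ay": 0,"az": 0,"dx": 0,"dy": 0,"dz": 18,"claw": 40},
  {"ax": 0,"ay": 0,"az": 0,"dx": 0,"dy": 0,"dz": 9,"claw": 40},
  {"ax": 0,"ay": 0,"az": 0,"dx": 0,"dy": 0,"dz": 0,"claw": 40},
  {"ax": 0,"ay": 0,"az": 0,"dx": 0,"dy": 0,"dz": 0,"claw": 5},
  {"ax": 0,"ay": 0,"az": 0,"dx": 0,"dy": 0,"dz": 0,"claw": 5},
  {"ax": 0,"ay": 0,"az": 0,"dx": 0,"dy": 0,"dz": 0,"claw": 5},
  {"ax": 0,"ay": 0,"az": 0,"dx": 0,"dy": 0,"dz": 0,"claw": 5},
  {"ax": 0,"ay": 0,"az": 0,"dx": 0,"dy": 0,"dz": 0,"claw": 5},
  {"ax": 0,"ay": 0,"az": 0,"dx": 0,"dy": 0,"dz": 0,"claw": 5},
])

```text
time_s: 20.3
tcp_pos: [0.4396, 0.228, 0.0386]
ee_rot: [[0.082, -0.997, 0.0], [-0.997, -0.082, 0.0], [-0.0, -0.0, -1.0]]
wrist_force: [0.5, -0.4, 0.2]
gripper_width: 0.079
gripper_force: 0.0
```

Run:
```python
from h import *
s=sense();go((s['tcp_pos'][0],s['tcp_pos'][1],.12,-85.3))
```

```text
t 20.3 tcp [0.4396 0.228  0.0386] w 6.9 F [ 0.5 -0.4  0.2] j [ 46.  22. -30.   0. -38. -42.]
rot [-0.01  0.01  0.01] shift mm [  0.    0.  -81.4]
```

Run:
```python
from h import *
go()
s=grab('side','side5')
cv2.imwrite('pics/cropJ.png',cv2.resize(s['frame'][270:400,280:400],None,fx=4.5,fy=4.5,interpolation=cv2.INTER_CUBIC))
print(proj(s,[[.4396,.228,.04],[.4345,.2875,.04],[.4554,.0405,.04]]))
```

```text
t 20.3 tcp [0.4396 0.228  0.0386] w 6.9 F [ 0.5 -0.4  0.2] j [ 46.  22. -30.   0. -38. -42.]
[[325.01129651 350.36382858]
 [315.67285101 371.09046682]
 [349.91793879 295.38168318]]
```

View pics/cropJ.png

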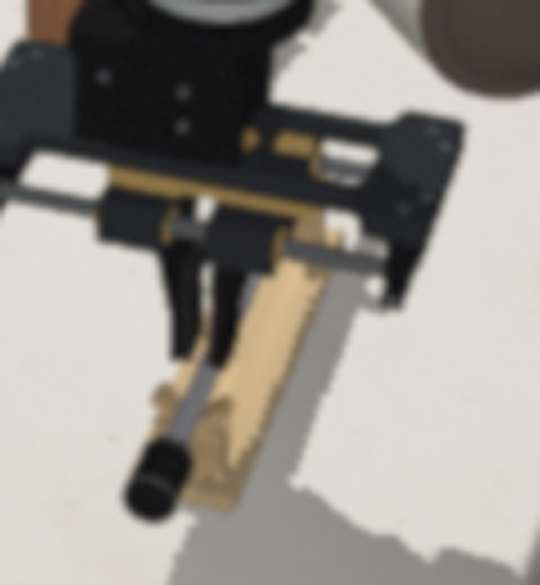

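Run:
```python
from h import *
for tag,p in(('side4',[.441,.2273,.0908]),('side5',[.4396,.228,.0386])):
    s=load(tag); p=np.array(p); print(tag,[proj(s,p-[0,0,d])[0].round(1).tolist() for d in(0,.007,.014)])
    P=cloud(s)
    w=20 if tag=='side4' else 4
    # dark finger pixels near the predicted tips
    f=s['frame'].max(2); m=(f<60)&(abs(P[...,0]-p[0])<.05)&(abs(P[...,1]-p[1])<.03)
    q=P[m]; print(len(q),np.nanpercentile(q[:,2],[0,1,2,5,10]).round(4))
    v,u=np.nonzero(m); o=np.argsort(q[:,2])[:8]; print(np.c_[u,v][o].tolist(),q[o].round(3).tolist())
s=load('side5');P=cloud(s)
# shaft pixels along observed line crop (190,415)...(210,378)
for x,y in((185,430),(192,412),(200,398),(208,382),(245,300)):
    u,v=un([(x,y)],4.5,(280,270))[0]; u,v=int(round(u)),int(round(v)); print(u,v,P[v,u].round(4),ray(s,[(u,v)],.04).round(4))
```

```text
side4 [[325.2, 328.3], [325.1, 331.4], [325.0, 334.4]]
2028 [0.1026 0.1078 0.1125 0.1255 0.1451]
[[341, 324], [311, 323], [310, 323], [313, 322], [336, 328], [338, 329], [314, 320], [312, 323]] [[0.414, 0.218, 0.103], [0.465, 0.239, 0.104], [0.466, 0.24, 0.104], [0.462, 0.235, 0.104], [0.417, 0.236, 0.105], [0.413, 0.237, 0.105], [0.462, 0.23, 0.105], [0.462, 0.24, 0.105]]
side5 [[325.0, 350.9], [324.9, 353.8], [324.8, 356.7]]
1808 [0.0482 0.0572 0.0601 0.0741 0.0919]
[[327, 350], [320, 348], [322, 346], [321, 348], [319, 348], [329, 350], [327, 349], [319, 347]] [[0.433, 0.235, 0.048], [0.446, 0.237, 0.05], [0.445, 0.231, 0.051], [0.444, 0.237, 0.051], [0.448, 0.238, 0.051], [0.429, 0.237, 0.051], [0.433, 0.236, 0.051], [0.448, 0.237, 0.052]]
321 365 [0.43   0.2732 0.0442] [[0.4317 0.2687 0.04  ]]
322 361 [0.4311 0.2657 0.0472] [[0.4339 0.2579 0.04  ]]
324 358 [0.4328 0.251  0.042 ] [[0.4336 0.2488 0.04  ]]
326 354 [0.4322 0.2425 0.045 ] [[0.4342 0.2369 0.04  ]]
334 336 [0.4377 0.1854 0.0432] [[0.439  0.1816 0.04  ]]
```

>>> play_rows([
  {"ax": 0,"ay": 0,"az": 0,"dx": 0,"dy": 0,"dz": -8,"claw": 40},
  {"ax": 0,"ay": 0,"az": 0,"dx": 0,"dy": 1.5,"dz": 0,"claw": 40},
  {"ax": 0,"ay": 0,"az": 0,"dx": 0,"dy": 0,"dz": 0,"claw": 40},
  {"ax": 0,"ay": 0,"az": 0,"dx": 0,"dy": 0,"dz": 0,"claw": 40},
  {"ax": 0,"ay": 0,"az": 0,"dx": 0,"dy": 0,"dz": 0,"claw": 40},
  {"ax": 0,"ay": 0,"az": 0,"dx": 0,"dy": 0,"dz": 8,"claw": 40},
  {"ax": 0,"ay": 0,"az": 0,"dx": 0,"dy": 0,"dz": 5,"claw": 40},
  {"ax": 0,"ay": 0,"az": 0,"dx": 0,"dy": 0,"dz": 3,"claw": 40},
  {"ax": 0,"ay": 0,"az": 0,"dx": 0,"dy": 0,"dz": 0,"claw": 40},
  {"ax": 0,"ay": 0,"az": 0,"dx": 0,"dy": 0,"dz": 0,"claw": 40},
])

```text
time_s: 21.35
tcp_pos: [0.4381, 0.2277, 0.0303]
ee_rot: [[0.082, -0.997, -0.0], [-0.997, -0.082, -0.0], [0.0, 0.0, -1.0]]
wrist_force: [-0.9, -0.6, 0.1]
gripper_width: 0.462
gripper_force: 0.0
```

>>> play_rows([
  {"ax": 0,"ay": 0,"az": 0,"dx": 0,"dy": 0,"dz": 0,"claw": 5},
  {"ax": 0,"ay": 0,"az": 0,"dx": 0,"dy": 0,"dz": 0,"claw": 5},
  {"ax": 0,"ay": 0,"az": 0,"dx": 0,"dy": 0,"dz": 0,"claw": 5},
  {"ax": 0,"ay": 0,"az": 0,"dx": 0,"dy": 0,"dz": 0,"claw": 5},
  {"ax": 0,"ay": 0,"az": 0,"dx": 0,"dy": 0,"dz": 0,"claw": 5},
  {"ax": 0,"ay": 0,"az": 0,"dx": 0,"dy": 0,"dz": 0,"claw": 5},
  {"ax": 0,"ay": 0,"az": 0,"dx": 0,"dy": 0,"dz": 0,"claw": 5},
  {"ax": 0,"ay": 0,"az": 0,"dx": 0,"dy": 0,"dz": 0,"claw": 5},
])

```text
time_s: 22.15
tcp_pos: [0.4367, 0.2273, 0.0303]
ee_rot: [[0.081, -0.997, -0.002], [-0.997, -0.081, -0.001], [0.001, 0.003, -1.0]]
wrist_force: [-4.5, 1.9, 2.5]
gripper_width: 0.103
gripper_force: 30.0
```

>>> play_rows([
  {"ax": 0,"ay": 0,"az": 0,"dx": 0,"dy": 0,"dz": 0,"claw": 28},
  {"ax": 0,"ay": 0,"az": 0,"dx": 0,"dy": 0,"dz": 0,"claw": 28},
  {"ax": 0,"ay": 0,"az": 0,"dx": 0,"dy": 0,"dz": 0,"claw": 28},
  {"ax": 0,"ay": 0,"az": 0,"dx": 0,"dy": 2,"dz": 3,"claw": 28},
  {"ax": 0,"ay": 0,"az": 0,"dx": 0,"dy": 0,"dz": 2.5,"claw": 28},
  {"ax": 0,"ay": 0,"az": 0,"dx": 0,"dy": 0,"dz": 2.5,"claw": 28},
  {"ax": 0,"ay": 0,"az": 0,"dx": 0,"dy": 0,"dz": 0,"claw": 28},
])

```text
time_s: 22.85
tcp_pos: [0.4358, 0.2274, 0.022]
ee_rot: [[0.082, -0.997, -0.001], [-0.997, -0.082, -0.001], [0.001, 0.001, -1.0]]
wrist_force: [0.6, 0.5, 0.5]
gripper_width: 0.32
gripper_force: 0.0
```

>>> play_rows([
  {"ax": 0,"ay": 0,"az": 0,"dx": 0,"dy": 0,"dz": 0,"claw": 5},
  {"ax": 0,"ay": 0,"az": 0,"dx": 0,"dy": 0,"dz": 0,"claw": 5},
  {"ax": 0,"ay": 0,"az": 0,"dx": 0,"dy": 0,"dz": 0,"claw": 5},
  {"ax": 0,"ay": 0,"az": 0,"dx": 0,"dy": 0,"dz": 0,"claw": 5},
  {"ax": 0,"ay": 0,"az": 0,"dx": 0,"dy": 0,"dz": 0,"claw": 5},
  {"ax": 0,"ay": 0,"az": 0,"dx": 0,"dy": 0,"dz": 0,"claw": 5},
])

```text
time_s: 23.45
tcp_pos: [0.4363, 0.2279, 0.0226]
ee_rot: [[0.082, -0.997, 0.001], [-0.997, -0.082, 0.0], [-0.0, -0.001, -1.0]]
wrist_force: [1.7, -1.1, 0.1]
gripper_width: 0.099
gripper_force: 30.0
```

Run:
```python
from h import *
s=grab('side','side6')
cv2.imwrite('pics/cropK.png',cv2.resize(s['frame'][310:400,290:370],None,fx=6.6,fy=6.6,interpolation=cv2.INTER_CUBIC))
go()
```

```text
t 23.5 tcp [0.4364 0.2279 0.0226] w 8.9 F [ 1.2  0.2 -0.6] j [ 47.  23. -32.   0. -35. -42.]
```

View pics/cropK.png

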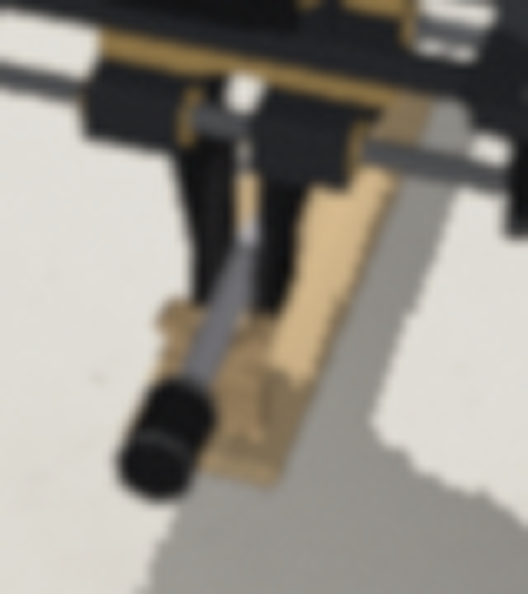

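```bash
cat >> h.py <<'E'
def inv(w):
    a=ST[2];d=np.atleast_2d(w)-np.array([ST[0],ST[1],0]);return np.stack([np.cos(a)*d[:,0]+np.sin(a)*d[:,1],-np.sin(a)*d[:,0]+np.cos(a)*d[:,1],d[:,2]],1)*1e3
def reels(c):
    f=c['frame'].astype(int); hsv=cv2.cvtColor(c['frame'],cv2.COLOR_BGR2HSV)
    m=((f[...,0]>=f[...,2]+4)&(f.mean(2)>60)&(f.mean(2)<150)).astype(np.uint8); m[:210]=0;m[248:]=0;m[:,300:][:,75:]=0;m[:,:300]=0
    n,l,st,ce=cv2.connectedComponentsWithStats(m)
    for i in range(1,n):
        if st[i,4]>60: print('reel px',ce[i].round(2),st[i].tolist(),'stand',inv(ray(c,[ce[i]],.076))[0].round(1))
E
python3 - <<'E'
from h import *
reels(load('top4'))
for w in([.5911,-.0475,0],[.586,-.0924,0],[.58,-.1378,0]): print(inv(w)[0].round(1))
E
```

```text
[-68.1  -0.3   0. ]
[-22.9  -0.1   0. ]
[22.8 -0.7  0. ]
```

>>> play_rows([
  {"ax": 0,"ay": 0,"az": 0,"dx": 0,"dy": 0,"dz": -20,"claw": 5},
  {"ax": 0,"ay": 0,"az": 0,"dx": 0,"dy": 0,"dz": -30,"claw": 5},
  {"ax": 0,"ay": 0,"az": 0,"dx": 0,"dy": 0,"dz": -20,"claw": 5},
  {"ax": 0,"ay": 0,"az": 5.7,"dx": 0,"dy": 0,"dz": 0,"claw": 5},
  {"ax": 0,"ay": 0,"az": 5.7,"dx": 0,"dy": 0,"dz": 0,"claw": 5},
  {"ax": 0,"ay": 0,"az": 0,"dx": 0,"dy": 0,"dz": 0,"claw": 5},
  {"ax": 0,"ay": 0,"az": 0,"dx": 0,"dy": 0,"dz": 0,"claw": 5},
])

```text
time_s: 24.2
tcp_pos: [0.4357, 0.2274, 0.0922]
ee_rot: [[-0.114, -0.993, -0.001], [-0.993, 0.114, -0.001], [0.001, 0.001, -1.0]]
wrist_force: [-0.4, 0.5, -0.8]
gripper_width: 0.101
gripper_force: 30.0
```

Run:
```python
from h import *
go(onst(-328,-1.5,92))
```

```text
t 24.2 tcp [0.4357 0.2274 0.0922] w 8.8 F [-0.4  0.5 -0.8] j [ 47.  17. -28.  -0. -46. -53.]
rot [ 0.04 -0.04  0.19] shift mm [  -5.2 -185.5    0.2]
```

>>> play_rows([
  {"ax": 0,"ay": 0,"az": 0.2,"dx": -5,"dy": -25,"dz": 0,"claw": 5},
  {"ax": 0,"ay": 0,"az": 0,"dx": 0,"dy": -35,"dz": 0,"claw": 5},
  {"ax": 0,"ay": 0,"az": 0,"dx": 0,"dy": -35,"dz": 0,"claw": 5},
  {"ax": 0,"ay": 0,"az": 0,"dx": 0,"dy": -35,"dz": 0,"claw": 5},
  {"ax": 0,"ay": 0,"az": 0,"dx": 0,"dy": -35,"dz": 0,"claw": 5},
  {"ax": 0,"ay": 0,"az": 0,"dx": 0,"dy": -20.5,"dz": 0,"claw": 5},
  {"ax": 0,"ay": 0,"az": 0,"dx": 0,"dy": 0,"dz": 20,"claw": 5},
  {"ax": 0,"ay": 0,"az": 0,"dx": 0,"dy": 0,"dz": 20,"claw": 5},
  {"ax": 0,"ay": 0,"az": 0,"dx": 0,"dy": 0,"dz": 13.5,"claw": 5},
  {"ax": 0,"ay": 0,"az": 0,"dx": 0,"dy": 0,"dz": 0,"claw": 5},
  {"ax": 0,"ay": 0,"az": 0,"dx": 0,"dy": 0,"dz": 0,"claw": 5},
  {"ax": 0,"ay": 0,"az": 0,"dx": 0,"dy": 0,"dz": 0,"claw": 5},
])

```text
time_s: 25.4
tcp_pos: [0.6216, 0.211, 0.0402]
ee_rot: [[-0.119, -0.993, 0.002], [-0.993, 0.119, 0.001], [-0.001, -0.002, -1.0]]
wrist_force: [-0.3, -0.6, -0.4]
gripper_width: 0.1
gripper_force: 30.0
```

Run:
```python
from h import *
go(onst(-328,-1.5,38.6))
t=grab('top','top7');s=grab('side','side7')
A=cv2.resize(t['frame'][208:256,250:398],None,fx=5.4,fy=5.4,interpolation=cv2.INTER_CUBIC)
B=cv2.resize(s['frame'][235:300,270:403],None,fx=5,fy=5,interpolation=cv2.INTER_CUBIC)
B=cv2.copyMakeBorder(B,0,0,0,A.shape[1]-B.shape[1],cv2.BORDER_CONSTANT)
im=np.vstack([A,B]);print(A.shape,B.shape,im.shape);cv2.imwrite('pics/cropL.png',im)
```

```text
t 25.4 tcp [0.6216 0.211  0.0402] w 8.7 F [-0.3 -0.6 -0.4] j [ 33.  34.  -7.   0. -49. -40.]
rot [-0.11  0.06 -0.08] shift mm [0.4 1.  1.6]
(259, 799, 3) (325, 799, 3) (584, 799, 3)
```

View pics/cropL.png

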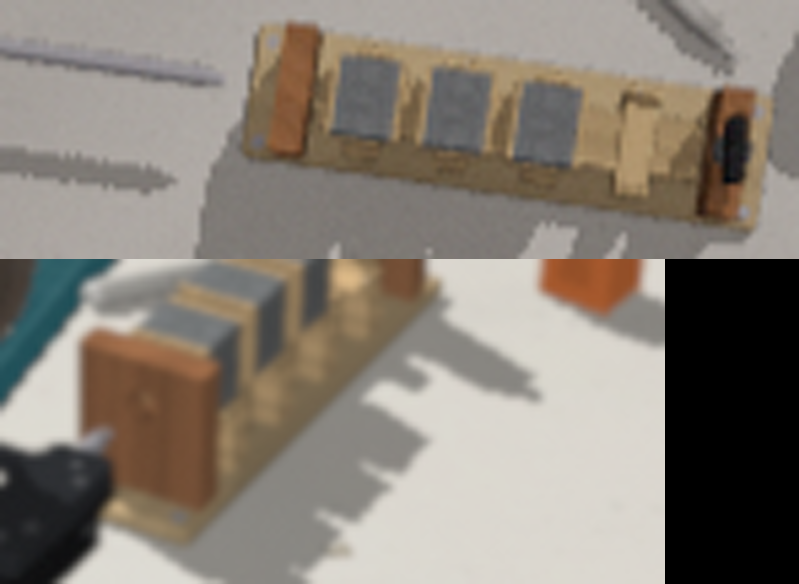

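Run:
```python
from h import *
t=load('top7');s=load('side7')
L=lambda P,z:inv(ray(t,un(P,5.4,(250,208)),z)).round(1).tolist()
print('shaft',L([(5,46),(110,62.5),(215,78.5),(222,80)],.057))
print('reels',L([(366,97),(459,110),(548,123)],.076)); print('block',L([(297,90)],.08))
S=lambda P,z:inv(ray(s,un(P,5,(270,235)),z)).round(1).tolist()
print('nose side',S([(113,173)],.057),'bore',S([(147,146)],.056))
st=sense();print('tcp',inv(st['tcp_pos']).round(1))
# auto shaft line: brightness centroid per column
g=t['frame'].astype(int);b=g[...,0]-g[...,2]
for u in range(254,290,4):
    col=b[208:230,u].astype(float);k=np.clip(col-np.median(col)-3,0,None); v=(k*np.arange(208,230)).sum()/max(k.sum(),1e-6); print(u,round(v,2),inv(ray(t,[(u,v)],.057))[0].round(1).tolist())
for u0 in((309,326),(327,343),(343,360)):
    m=b[215:242,u0[0]:u0[1]]>0; vv,uu=np.nonzero(m); print(len(vv),uu.mean()+u0[0],vv.mean()+215,inv(ray(t,[(uu.mean()+u0[0],vv.mean()+215)],.076))[0].round(1))
```

```text
shaft [[-251.3, 3.0, 57.0], [-198.2, 2.2, 57.0], [-145.1, 1.7, 57.0], [-141.5, 1.4, 57.0]]
reels [[-68.7, 2.0, 76.0], [-22.3, 2.1, 76.0], [22.1, 1.9, 76.0]]
block [[-102.7, 0.3, 80.0]]
nose side [[-135.9, -1.4, 57.0]] bore [[-107.5, -2.3, 56.0]]
tcp [[-328.3   -0.6   40.3]]
254 216.68 [-241.8, 2.8, 57.0]
258 217.52 [-230.8, 2.0, 57.0]
262 217.95 [-219.9, 2.4, 57.0]
266 218.45 [-209.1, 2.6, 57.0]
270 218.91 [-198.2, 2.9, 57.0]
274 219.84 [-187.1, 1.9, 57.0]
278 220.2 [-176.3, 2.5, 57.0]
282 220.86 [-165.4, 2.2, 57.0]
286 221.2 [-154.6, 2.8, 57.0]
108 316.68518518518516 225.87037037037038 [-70.4   0.9  76. ]
107 333.9252336448598 227.85046728971963 [-24.1   2.1  76. ]
118 350.45762711864404 230.88983050847457 [20.6  0.3 76. ]
```

Run:
```python
from h import *
s=load('side4');P=cloud(s)
for x,y in((285,160),(285,150),(90,120),(265,255),(145,235),(400,185),(405,150),(450,100)):
    u,v=un([(x,y)],4.5,(280,270))[0].round().astype(int); print(x,y,(P[v,u]-[.441,.2273,.0908]).round(3))
s=load('side6');P=cloud(s)
print('K')
for x,y in((300,180),(310,165),(200,290),(270,300),(515,225)):
    u,v=un([(x,y)],6.6,(290,310))[0].round().astype(int); print(x,y,(P[v,u]-[.4364,.2279,.0226]).round(3))
```

```text
285 160 [-0.043  0.034  0.087]
285 150 [-0.042  0.032  0.09 ]
90 120 [0.034 0.04  0.088]
265 255 [-0.026  0.007  0.018]
145 235 [0.022 0.011 0.015]
400 185 [-0.086  0.03   0.085]
405 150 [-0.088  0.03   0.102]
450 100 [-0.027 -0.279 -0.089]
K
300 180 [-0.027  0.036  0.085]
310 165 [-0.03   0.033  0.088]
200 290 [0.009 0.01  0.014]
270 300 [-0.01   0.008  0.016]
515 225 [-0.086  0.03   0.084]
```

>>> play_rows([
  {"ax": 0,"ay": 0,"az": 0,"dx": 0,"dy": 0.8,"dz": 1.2,"claw": 5},
  {"ax": 0,"ay": 0,"az": 0,"dx": 10,"dy": 0,"dz": 0,"claw": 5},
  {"ax": 0,"ay": 0,"az": 0,"dx": 10,"dy": 0,"dz": 0,"claw": 5},
  {"ax": 0,"ay": 0,"az": 0,"dx": 10,"dy": 0,"dz": 0,"claw": 5},
  {"ax": 0,"ay": 0,"az": 0,"dx": 8,"dy": 0,"dz": 0,"claw": 5},
  {"ax": 0,"ay": 0,"az": 0,"dx": 8,"dy": 0,"dz": 0,"claw": 5},
  {"ax": 0,"ay": 0,"az": 0,"dx": 4,"dy": 0,"dz": 0,"claw": 5},
  {"ax": 0,"ay": 0,"az": 0,"dx": 0,"dy": 0,"dz": 0,"claw": 5},
])

```text
time_s: 26.3
tcp_pos: [0.614, 0.1602, 0.0378]
ee_rot: [[-0.121, -0.993, -0.0], [-0.993, 0.121, -0.0], [0.0, 0.0, -1.0]]
wrist_force: [0.0, 0.8, -1.4]
gripper_width: 0.104
gripper_force: 30.0
```

Run:
```python
from h import *
go(onst(-278,-1.3,38.6)); print(inv(sense()['tcp_pos']).round(1))
```

```text
t 26.3 tcp [0.614  0.1602 0.0378] w 9.0 F [ 0.   0.8 -1.4] j [ 29.  32. -10.   0. -47. -36.]
rot [ 0.01 -0.   -0.18] shift mm [-1.  -0.8 -0.8]
[[-277.    -2.1   37.8]]
```

>>> play_rows([
  {"ax": 0,"ay": 0,"az": -0.15,"dx": 0,"dy": -0.7,"dz": -0.7,"claw": 5},
  {"ax": 0,"ay": 0,"az": 0,"dx": 10,"dy": 0,"dz": 0,"claw": 5},
  {"ax": 0,"ay": 0,"az": 0,"dx": 10,"dy": 0,"dz": 0,"claw": 5},
  {"ax": 0,"ay": 0,"az": 0,"dx": 10,"dy": 0,"dz": 0,"claw": 5},
  {"ax": 0,"ay": 0,"az": 0,"dx": 10,"dy": 0,"dz": 0,"claw": 5},
  {"ax": 0,"ay": 0,"az": 0,"dx": 10,"dy": 0,"dz": 0,"claw": 5},
  {"ax": 0,"ay": 0,"az": 0,"dx": 10,"dy": 0,"dz": 0,"claw": 5},
  {"ax": 0,"ay": 0,"az": 0,"dx": 10,"dy": 0,"dz": 0,"claw": 5},
  {"ax": 0,"ay": 0,"az": 0,"dx": 0,"dy": 0,"dz": 0,"claw": 5},
])

```text
time_s: 27.2
tcp_pos: [0.6061, 0.0898, 0.0384]
ee_rot: [[-0.119, -0.993, -0.001], [-0.993, 0.119, -0.0], [0.0, 0.001, -1.0]]
wrist_force: [-0.5, 0.4, -0.3]
gripper_width: 0.103
gripper_force: 30.0
```

Run:
```python
from h import *
go(onst(-207,-1.4,38.6)); print(inv(sense()['tcp_pos']).round(1))
```

```text
t 27.2 tcp [0.6061 0.0898 0.0384] w 9.0 F [-0.5  0.4 -0.3] j [ 24.  31. -13.  -0. -46. -30.]
rot [ 0.03 -0.01 -0.07] shift mm [-0.7 -0.2 -0.2]
[[-206.3   -1.6   38.4]]
```

Free passage so far. I'll keep advancing to about x = -128.

>>> play_rows([
  {"ax": 0,"ay": 0,"az": 0,"dx": 10,"dy": 0,"dz": 0,"claw": 5},
  {"ax": 0,"ay": 0,"az": 0,"dx": 10,"dy": 0,"dz": 0,"claw": 5},
  {"ax": 0,"ay": 0,"az": 0,"dx": 10,"dy": 0,"dz": 0,"claw": 5},
  {"ax": 0,"ay": 0,"az": 0,"dx": 10,"dy": 0,"dz": 0,"claw": 5},
  {"ax": 0,"ay": 0,"az": 0,"dx": 10,"dy": 0,"dz": 0,"claw": 5},
  {"ax": 0,"ay": 0,"az": 0,"dx": 10,"dy": 0,"dz": 0,"claw": 5},
  {"ax": 0,"ay": 0,"az": 0,"dx": 10,"dy": 0,"dz": 0,"claw": 5},
  {"ax": 0,"ay": 0,"az": 0,"dx": 6,"dy": 0,"dz": 0,"claw": 5},
  {"ax": 0,"ay": 0,"az": 0,"dx": 0,"dy": 0,"dz": 0,"claw": 5},
  {"ax": 0,"ay": 0,"az": 0,"dx": 0,"dy": 0,"dz": 0,"claw": 5},
])

```text
time_s: 28.2
tcp_pos: [0.5977, 0.0158, 0.0385]
ee_rot: [[-0.118, -0.993, 0.0], [-0.993, 0.118, 0.0], [-0.0, -0.0, -1.0]]
wrist_force: [0.3, 0.1, -0.9]
gripper_width: 0.103
gripper_force: 30.0
```

Run:
```python
from h import *
go(onst(-130,-1.4,38.6)); print(inv(sense()['tcp_pos']).round(1))
```

```text
t 28.2 tcp [0.5977 0.0158 0.0385] w 9.0 F [ 0.3  0.1 -0.9] j [ 17.  30. -16.  -0. -45. -24.]
rot [-0.01  0.01  0.01] shift mm [ 1.8  0.2 -0.1]
[[-131.8   -1.2   38.5]]
```

>>> play_rows([
  {"ax": 0,"ay": 0,"az": 0,"dx": 0,"dy": 0,"dz": 1.5,"claw": 5},
  {"ax": 0,"ay": 0,"az": 0,"dx": 0,"dy": 0,"dz": 1,"claw": 5},
  {"ax": 0,"ay": 0,"az": 0,"dx": 0,"dy": 0,"dz": 0,"claw": 20},
  {"ax": 0,"ay": 0,"az": 0,"dx": 0,"dy": 0,"dz": 0,"claw": 50},
  {"ax": 0,"ay": 0,"az": 0,"dx": 0,"dy": 0,"dz": 0,"claw": 50},
  {"ax": 0,"ay": 0,"az": 0,"dx": 0,"dy": 0,"dz": 0,"claw": 50},
  {"ax": 0,"ay": 0,"az": 0,"dx": 0,"dy": 0,"dz": 0,"claw": 50},
  {"ax": 0,"ay": 0,"az": 0,"dx": -15,"dy": 0,"dz": 2,"claw": 50},
  {"ax": 0,"ay": 0,"az": 0,"dx": -20,"dy": 0,"dz": 2,"claw": 50},
  {"ax": 0,"ay": 0,"az": 0,"dx": -20,"dy": 0,"dz": 0,"claw": 50},
  {"ax": 0,"ay": 0,"az": 0,"dx": -20,"dy": 0,"dz": 0,"claw": 50},
  {"ax": 0,"ay": 0,"az": 0,"dx": -1,"dy": 0,"dz": 0,"claw": 50},
  {"ax": 0,"ay": 0,"az": 0,"dx": 0,"dy": 0,"dz": 0,"claw": 50},
])

```text
time_s: 29.5
tcp_pos: [0.6064, 0.0923, 0.0318]
ee_rot: [[-0.116, -0.993, -0.0], [-0.993, 0.116, -0.0], [0.0, 0.0, -1.0]]
wrist_force: [0.0, -0.3, 0.4]
gripper_width: 0.574
gripper_force: 0.0
```

Run:
```python
from h import *
go(); print(inv(sense()['tcp_pos']).round(1))
t=grab('top','top8');s=grab('side','side8'); P=cloud(s)
for n,c in(('top',t),('side',s)):
    P=cloud(c); f=c['frame'].max(2); w=inv(P.reshape(-1,3)).reshape(P.shape)
    m=(f<60)&(abs(w[...,0]+208)<35)&(abs(w[...,1])<25)&(w[...,2]>20)&(w[...,2]<75)
    q=w[m]; print(n,len(q), np.nanpercentile(q,[2,50,98],axis=0).round(1).tolist() if len(q) else '')
```

```text
t 29.5 tcp [0.6064 0.0923 0.0318] w 49.9 F [ 0.  -0.3  0.4] j [ 24.  31. -14.  -0. -45. -30.]
[[-208.8   -1.6   31.8]]
top 0 
side 131 [[-224.5, -11.6, 46.8], [-213.0, -4.2, 56.2], [-193.2, 24.8, 67.5]]
```

>>> play_rows([
  {"ax": 0,"ay": 0,"az": 0,"dx": 0,"dy": 0,"dz": 0,"claw": 15},
  {"ax": 0,"ay": 0,"az": 0,"dx": 0,"dy": 0,"dz": 0,"claw": 15},
  {"ax": 0,"ay": 0,"az": 0,"dx": 0,"dy": 0,"dz": 0,"claw": 15},
  {"ax": 0,"ay": 0,"az": 0,"dx": 0,"dy": 0,"dz": 0,"claw": 15},
  {"ax": 0,"ay": 0,"az": 0,"dx": 0,"dy": 0,"dz": 0,"claw": 15},
  {"ax": 0,"ay": 0,"az": 0,"dx": 0,"dy": 0,"dz": 0,"claw": 15},
])

```text
time_s: 30.2
tcp_pos: [0.6065, 0.0911, 0.032]
ee_rot: [[-0.117, -0.993, 0.0], [-0.993, 0.117, -0.0], [0.0, -0.0, -1.0]]
wrist_force: [0.0, -1.0, 0.0]
gripper_width: 0.243
gripper_force: 30.0
```

Run:
```python
from h import *
go(onst(-208,-1.3,31.8)); print(inv(sense()['tcp_pos']).round(1))
```

```text
t 30.2 tcp [0.6065 0.0911 0.032 ] w 21.1 F [ 0. -1.  0.] j [ 24.  31. -14.   0. -45. -30.]
rot [-0.   -0.01  0.02] shift mm [-0.4  0.   0.2]
[[-207.6   -1.3   32. ]]
```

Run:
```python
from h import *
for tag in('side7','side8'):
    s=load(tag);P=cloud(s);w=inv(P.reshape(-1,3))
    for a in range(-230,-110,10):
        m=(w[:,0]>a)&(w[:,0]<a+10)&(abs(w[:,1]+1)<11)&(w[:,2]>25)&(w[:,2]<80); q=w[m]
        if m.sum(): print(tag,a,m.sum(),np.median(q[:,1]).round(1),np.percentile(q[:,2],[20,50,80,95]).round(1))
```

```text
side7 -170 2 -2.4 [62.5 63.2 64.  64.3]
side7 -160 13 -1.7 [60.  60.8 62.5 63.7]
side7 -150 4 -2.8 [59.6 60.2 61.3 62.3]
side7 -140 1 0.1 [58.5 58.5 58.5 58.5]
side7 -120 141 -1.4 [34.5 50.  71.1 77.7]
side8 -230 43 -1.8 [46.8 51.2 56.7 61.4]
side8 -220 47 -1.7 [48.1 55.8 58.7 60.9]
side8 -210 38 -6.7 [50.4 57.  60.2 62.8]
side8 -200 30 -6.0 [53.3 56.6 59.8 61.9]
side8 -190 10 -3.5 [52.9 54.  56.6 59.5]
side8 -180 4 3.1 [54.  54.7 55.4 55.8]
side8 -120 1 -5.2 [40.3 40.3 40.3 40.3]
```

>>> play_rows([
  {"ax": 0,"ay": -0.8,"az": 0,"dx": 0,"dy": 0,"dz": -1.5,"claw": 15},
  {"ax": 0,"ay": -0.8,"az": 0,"dx": 0,"dy": 0,"dz": -1.5,"claw": 15},
  {"ax": 0,"ay": -0.8,"az": 0,"dx": 0,"dy": 0,"dz": -1.5,"claw": 15},
  {"ax": 0,"ay": 0,"az": 0,"dx": 0,"dy": 0,"dz": 0,"claw": 15},
  {"ax": 0,"ay": 0,"az": 0,"dx": 9.99,"dy": 0,"dz": -0.42,"claw": 15},
  {"ax": 0,"ay": 0,"az": 0,"dx": 9.99,"dy": 0,"dz": -0.42,"claw": 15},
  {"ax": 0,"ay": 0,"az": 0,"dx": 9.99,"dy": 0,"dz": -0.42,"claw": 15},
  {"ax": 0,"ay": 0,"az": 0,"dx": 0,"dy": 0,"dz": 0,"claw": 15},
  {"ax": 0,"ay": 0,"az": 0,"dx": 0,"dy": 0,"dz": 0,"claw": 15},
])

```text
time_s: 31.1
tcp_pos: [0.6028, 0.0607, 0.0364]
ee_rot: [[-0.118, -0.993, 0.005], [-0.992, 0.118, 0.041], [-0.042, 0.0, -0.999]]
wrist_force: [-0.4, -0.1, -0.4]
gripper_width: 0.243
gripper_force: 30.0
```

Run:
```python
from h import *
go(onst(-178,-1.3,36.3)); print(inv(sense()['tcp_pos']).round(1))
s=grab('side','side9');P=cloud(s);w=inv(P.reshape(-1,3))
for a in range(-200,-110,10):
    m=(w[:,0]>a)&(w[:,0]<a+10)&(abs(w[:,1]+1)<9)&(w[:,2]>25)&(w[:,2]<80); q=w[m]
    if m.sum(): print(a,m.sum(),np.median(q[:,1]).round(1),np.percentile(q[:,2],[20,50,80,95]).round(1))
t=grab('top','top9');P=cloud(t);w=inv(P.reshape(-1,3))
for a in(40,50,60,70,80,90):
    m=(w[:,0]>a)&(w[:,0]<a+10)&(abs(w[:,1])<9)&(w[:,2]>45)&(w[:,2]<75);q=w[m]; print('top',a,m.sum(),np.median(q[:,1:],axis=0).round(1) if m.sum() else '')
```

```text
t 31.1 tcp [0.6028 0.0607 0.0364] w 21.1 F [-0.4 -0.1 -0.4] j [ 20.  30. -14.  -3. -45. -25.]
rot [ 0.02  2.38 -0.03] shift mm [-1.  -0.1  0.1]
[[-177.    -1.4   36.4]]
-200 24 -2.4 [53.  57.1 62.1 64.5]
-190 51 -2.5 [50.1 58.3 64.2 66.9]
-180 11 0.5 [63.  63.8 64.6 65.3]
-170 6 2.0 [62.9 63.4 64.1 66.9]
-140 3 -5.4 [52.8 53.  54.8 55.7]
-130 11 -3.6 [54.2 56.  58.8 59.7]
-120 56 -3.7 [29.1 37.8 54.9 58.5]
top 40 12 [ 2.1 57.7]
top 50 14 [ 1.  56.4]
top 60 13 [ 1.7 58.4]
top 70 14 [ 2.1 55.8]
top 80 4 [ 2.1 54. ]
top 90 0
```

>>> play_rows([
  {"ax": 0,"ay": 0,"az": 0,"dx": 0,"dy": 0,"dz": -1,"claw": 15},
  {"ax": 0,"ay": 0,"az": 0,"dx": 7.99,"dy": 0,"dz": -0.34,"claw": 15},
  {"ax": 0,"ay": 0,"az": 0,"dx": 7.99,"dy": 0,"dz": -0.34,"claw": 15},
  {"ax": 0,"ay": 0,"az": 0,"dx": 7.99,"dy": 0,"dz": -0.34,"claw": 15},
  {"ax": 0,"ay": 0,"az": 0,"dx": 7.99,"dy": 0,"dz": -0.34,"claw": 15},
  {"ax": 0,"ay": 0,"az": 0,"dx": 0,"dy": 0,"dz": 0,"claw": 15},
  {"ax": 0,"ay": 0,"az": 0,"dx": 0,"dy": 0,"dz": 0,"claw": 15},
])

```text
time_s: 31.9
tcp_pos: [0.5992, 0.0292, 0.0375]
ee_rot: [[-0.118, -0.993, 0.005], [-0.992, 0.118, 0.042], [-0.042, -0.0, -0.999]]
wrist_force: [0.1, -0.2, -0.5]
gripper_width: 0.243
gripper_force: 30.0
```

Run:
```python
from h import *
go(); print(inv(sense()['tcp_pos']).round(1))
```

```text
t 31.9 tcp [0.5992 0.0292 0.0375] w 21.2 F [ 0.1 -0.2 -0.5] j [ 17.  30. -14.  -3. -45. -22.]
[[-145.3   -1.3   37.5]]
```

>>> play_rows([
  {"ax": 0,"ay": 0,"az": 0,"dx": 5,"dy": 0,"dz": -0.21,"claw": 15},
  {"ax": 0,"ay": 0,"az": 0,"dx": 4,"dy": 0,"dz": -0.17,"claw": 15},
  {"ax": 0,"ay": 0,"az": 0,"dx": 3,"dy": 0,"dz": -0.13,"claw": 15},
  {"ax": 0,"ay": 0,"az": 0,"dx": 2,"dy": 0,"dz": -0.08,"claw": 15},
  {"ax": 0,"ay": 0,"az": 0,"dx": 0,"dy": 0,"dz": 0,"claw": 15},
  {"ax": 0,"ay": 0,"az": 0,"dx": 0,"dy": 0,"dz": 0,"claw": 15},
])

```text
time_s: 32.5
tcp_pos: [0.5975, 0.0157, 0.0375]
ee_rot: [[-0.117, -0.993, 0.005], [-0.992, 0.117, 0.042], [-0.042, 0.0, -0.999]]
wrist_force: [-0.3, -0.4, -1.1]
gripper_width: 0.242
gripper_force: 30.0
```

>>> play_rows([
  {"ax": 0,"ay": 0,"az": 0,"dx": 1,"dy": 0,"dz": -0.04,"claw": 15},
  {"ax": 0,"ay": 0,"az": 0,"dx": 1,"dy": 0,"dz": -0.04,"claw": 15},
  {"ax": 0,"ay": 0,"az": 0,"dx": 1,"dy": 0,"dz": -0.04,"claw": 15},
  {"ax": 0,"ay": 0,"az": 0,"dx": 0,"dy": 0,"dz": 0,"claw": 15},
  {"ax": 0,"ay": 0,"az": 0,"dx": 0,"dy": 0,"dz": 0,"claw": 15},
])

```text
time_s: 33.0
tcp_pos: [0.5973, 0.0133, 0.0375]
ee_rot: [[-0.117, -0.993, 0.005], [-0.992, 0.117, 0.042], [-0.042, -0.0, -0.999]]
wrist_force: [-1.1, 2.7, -0.1]
gripper_width: 0.249
gripper_force: 30.0
```

Run:
```python
from h import *
go(); print(inv(sense()['tcp_pos']).round(1))
```

```text
t 33.0 tcp [0.5973 0.0133 0.0375] w 21.6 F [-1.1  2.7 -0.1] j [ 16.  30. -15.  -3. -45. -20.]
[[-129.2   -1.3   37.5]]
```

>>> play_rows([
  {"ax": 0,"ay": 0,"az": 0,"dx": 1,"dy": 0,"dz": -0.04,"claw": 15},
  {"ax": 0,"ay": 0,"az": 0,"dx": 1,"dy": 0,"dz": -0.04,"claw": 15},
  {"ax": 0,"ay": 0,"az": 0,"dx": 0,"dy": 0,"dz": 0,"claw": 15},
  {"ax": 0,"ay": 0,"az": 0,"dx": 0,"dy": 0,"dz": 0,"claw": 15},
])

```text
time_s: 33.4
tcp_pos: [0.5973, 0.0132, 0.0375]
ee_rot: [[-0.117, -0.993, 0.006], [-0.992, 0.117, 0.044], [-0.045, -0.001, -0.999]]
wrist_force: [-1.0, 10.0, -1.6]
gripper_width: 0.241
gripper_force: 30.0
```

Run:
```python
from h import *
go(); print(inv(sense()['tcp_pos']).round(1))
t=grab('top','top10');P=cloud(t);w=inv(P.reshape(-1,3))
for a in range(116,144,3):
    m=(w[:,0]>a)&(w[:,0]<a+3)&(abs(w[:,1])<8)&(w[:,2]>40)&(w[:,2]<72);q=w[m]; print('top',a,m.sum(),np.median(q[:,1:],axis=0).round(1) if m.sum() else '')
```

```text
t 33.4 tcp [0.5973 0.0132 0.0375] w 20.9 F [-1.  10.  -1.6] j [ 15.  29. -15.  -3. -45. -20.]
[[-129.1   -1.3   37.5]]
top 116 0 
top 119 0 
top 122 0 
top 125 2 [ 1.4 52.4]
top 128 3 [ 2.8 56.2]
top 131 1 [ 0.9 50.1]
top 134 2 [ 2.5 52.6]
top 137 0 
top 140 0 
top 143 0
```

>>> play_rows([
  {"ax": 0,"ay": 0,"az": 0,"dx": -1.5,"dy": 0,"dz": 0,"claw": 15},
  {"ax": 0,"ay": 0,"az": 0,"dx": 0,"dy": 0,"dz": 0,"claw": 50},
  {"ax": 0,"ay": 0,"az": 0,"dx": 0,"dy": 0,"dz": 0,"claw": 55},
  {"ax": 0,"ay": 0,"az": 0,"dx": 0,"dy": 0,"dz": 0,"claw": 55},
  {"ax": 0,"ay": 0,"az": 0,"dx": 0,"dy": 0,"dz": 0,"claw": 55},
  {"ax": 0,"ay": 0,"az": 0,"dx": 0,"dy": 0,"dz": 0,"claw": 55},
  {"ax": 0,"ay": 0,"az": 0,"dx": 0,"dy": 0,"dz": -30,"claw": 55},
  {"ax": 0,"ay": 0,"az": 0,"dx": 0,"dy": 0,"dz": -40,"claw": 55},
  {"ax": 0,"ay": 2.4,"az": 0,"dx": 0,"dy": 0,"dz": -40,"claw": 55},
  {"ax": 0,"ay": 0,"az": 0,"dx": 0,"dy": 30,"dz": -20,"claw": 55},
  {"ax": 0,"ay": 0,"az": 0,"dx": 0,"dy": 40,"dz": 0,"claw": 55},
  {"ax": 0,"ay": 0,"az": 0,"dx": 0,"dy": 40,"dz": 0,"claw": 55},
  {"ax": 0,"ay": 0,"az": 0,"dx": 0,"dy": 30,"dz": 0,"claw": 55},
  {"ax": 0,"ay": 0,"az": 0,"dx": 0,"dy": 0,"dz": 0,"claw": 55},
  {"ax": 0,"ay": 0,"az": 0,"dx": 0,"dy": 0,"dz": 0,"claw": 55},
])

```text
time_s: 34.95
tcp_pos: [0.4578, 0.0241, 0.1682]
ee_rot: [[-0.117, -0.993, 0.002], [-0.993, 0.117, 0.0], [-0.001, -0.002, -1.0]]
wrist_force: [0.5, 0.3, -0.4]
gripper_width: 0.632
gripper_force: 0.0
```

Run:
```python
from h import *
t=grab('top','top11'); s=grab('side','side11')
def bar(c,n):
    P=cloud(c); w=inv(P.reshape(-1,3)).reshape(P.shape); f=c['frame'].max(2)
    m=(f<55)&(abs(w[...,0]-113)<25)&(abs(w[...,1])<27)&(w[...,2]>84)&(w[...,2]<125)
    v,u=np.nonzero(m); print(n,m.sum()); 
    if n=='top':
        q=inv(ray(c,np.c_[u,v],.11))[:,:2]; ev,ve=np.linalg.eigh(np.cov(q.T)); print(q.mean(0).round(1),np.degrees(np.arctan2(ve[1,1],ve[0,1])).round(1),np.sqrt(ev*12).round(1))
bar(t,'top')
for n,c in(('top10',load('top10')),('top7',load('top7'))): bar(c,'top')
b=t['frame'].astype(int)[...,0]-t['frame'].astype(int)[...,2]
for u0 in((309,326),(327,343),(343,360)):
    m=b[215:242,u0[0]:u0[1]]>0; vv,uu=np.nonzero(m); print(len(vv),uu.mean()+u0[0],vv.mean()+215)
P=cloud(t);w=inv(P.reshape(-1,3)); f=t['frame'].max(2).ravel()
m=(w[:,0]>-160)&(w[:,0]<-100)&(abs(w[:,1])<16)&(f<60)&(w[:,2]>30); print('knob',m.sum(),np.percentile(w[m],[3,50,97],axis=0).round(1).tolist())
go()
```

```text
top 46
[111.3  -0.9] 93.8 [11.1 29.4]
top 50
[111.1  -0.9] 95.6 [12.2 29.4]
top 49
[111.2  -0.8] 96.0 [12.  29.6]
114 316.6666666666667 226.08771929824562
115 333.7826086956522 228.26086956521738
112 350.66964285714283 230.69642857142858
knob 65 [[-139.2, -8.3, 53.4], [-127.8, 0.1, 63.4], [-116.9, 9.3, 68.7]]
t 35.05 tcp [0.4587 0.0242 0.1677] w 54.9 F [-0.2  0.1 -0.1] j [ 23.   8. -26.   0. -56. -30.]
```

>>> play_rows([
  {"ax": 0,"ay": 0,"az": -7.9,"dx": 0,"dy": 0,"dz": 0,"claw": 45},
  {"ax": 0,"ay": 0,"az": -7.9,"dx": 0,"dy": 0,"dz": 0,"claw": 45},
  {"ax": 0,"ay": 0,"az": -7.9,"dx": 0,"dy": 0,"dz": 0,"claw": 45},
  {"ax": 0,"ay": 0,"az": -7.9,"dx": 0,"dy": 0,"dz": 0,"claw": 45},
  {"ax": 0,"ay": 0,"az": -7.9,"dx": 0,"dy": 0,"dz": 0,"claw": 45},
  {"ax": 0,"ay": 0,"az": -7.9,"dx": 0,"dy": 0,"dz": 0,"claw": 45},
  {"ax": 0,"ay": 0,"az": -7.9,"dx": 0,"dy": 0,"dz": 0,"claw": 45},
  {"ax": 0,"ay": 0,"az": -7.9,"dx": 0,"dy": 0,"dz": 0,"claw": 45},
  {"ax": 0,"ay": 0,"az": -7.9,"dx": 0,"dy": 0,"dz": 0,"claw": 45},
  {"ax": 0,"ay": 0,"az": -7.9,"dx": 0,"dy": 0,"dz": 0,"claw": 45},
  {"ax": 0,"ay": 0,"az": -7.9,"dx": 0,"dy": 0,"dz": 0,"claw": 45},
  {"ax": 0,"ay": 0,"az": -7.9,"dx": 0,"dy": 0,"dz": 0,"claw": 45},
  {"ax": 0,"ay": 0,"az": 0,"dx": 0,"dy": 0,"dz": 0,"claw": 45},
  {"ax": 0,"ay": 0,"az": 0,"dx": 0,"dy": 0,"dz": 0,"claw": 45},
])

```text
time_s: 36.45
tcp_pos: [0.4582, 0.024, 0.1672]
ee_rot: [[0.999, -0.037, -0.0], [-0.037, -0.999, -0.0], [-0.0, 0.0, -1.0]]
wrist_force: [0.7, -0.2, 0.4]
gripper_width: 0.515
gripper_force: 0.0
```

Run:
```python
from h import *
go(onst(112.5,-1.3,168,95),onst(112.5,-1.3,84,95))
```

```text
t 36.45 tcp [0.4582 0.024  0.1672] w 44.8 F [ 0.7 -0.2  0.4] j [ 23.   8. -26.   0. -56.  64.]
rot [ 0.01  0.02 -0.38] shift mm [118.3 247.3  -0.8]
rot [0. 0. 0.] shift mm [ 0.  0. 84.]
```

>>> play_rows([
  {"ax": 0,"ay": 0,"az": 0,"dx": 16,"dy": 34,"dz": 0,"claw": 45},
  {"ax": 0,"ay": 0,"az": 0,"dx": 17,"dy": 36,"dz": 0,"claw": 45},
  {"ax": 0,"ay": 0,"az": 0,"dx": 17,"dy": 36,"dz": 0,"claw": 45},
  {"ax": 0,"ay": 0,"az": 0,"dx": 17,"dy": 36,"dz": 0,"claw": 45},
  {"ax": 0,"ay": 0,"az": 0,"dx": 17,"dy": 36,"dz": 0,"claw": 45},
  {"ax": 0,"ay": 0,"az": 0,"dx": 17,"dy": 36,"dz": 0,"claw": 45},
  {"ax": 0,"ay": 0,"az": -0.3,"dx": 17,"dy": 33,"dz": 0,"claw": 45},
  {"ax": 0,"ay": 0,"az": 0,"dx": 0,"dy": 0,"dz": 0,"claw": 45},
  {"ax": 0,"ay": 0,"az": 0,"dx": 0,"dy": 0,"dz": 20,"claw": 45},
  {"ax": 0,"ay": 0,"az": 0,"dx": 0,"dy": 0,"dz": 25,"claw": 45},
  {"ax": 0,"ay": 0,"az": 0,"dx": 0,"dy": 0,"dz": 0,"claw": 45},
  {"ax": 0,"ay": 0,"az": 0,"dx": 0,"dy": 0,"dz": 0,"claw": 45},
])

```text
time_s: 37.65
tcp_pos: [0.5672, -0.2266, 0.1225]
ee_rot: [[1.0, -0.029, -0.001], [-0.029, -1.0, -0.0], [-0.001, 0.0, -1.0]]
wrist_force: [-0.9, 0.1, 0.2]
gripper_width: 0.517
gripper_force: 0.0
```

Run:
```python
from h import *
go(onst(112.5,-1.3,84,95))
```

```text
t 37.65 tcp [ 0.5672 -0.2266  0.1225] w 44.9 F [-0.9  0.1  0.2] j [ -7.  25.  -9.   0. -56.  95.]
rot [0.02 0.05 0.1 ] shift mm [ 1.7  0.1 38.5]
```

>>> play_rows([
  {"ax": 0,"ay": 0,"az": 0,"dx": 1.5,"dy": 0,"dz": 15,"claw": 45},
  {"ax": 0,"ay": 0,"az": 0,"dx": 0,"dy": 0,"dz": 10,"claw": 45},
  {"ax": 0,"ay": 0,"az": 0,"dx": 0,"dy": 0,"dz": 7,"claw": 45},
  {"ax": 0,"ay": 0,"az": 0,"dx": 0,"dy": 0,"dz": 4,"claw": 45},
  {"ax": 0,"ay": 0,"az": 0,"dx": 0,"dy": 0,"dz": 0,"claw": 45},
  {"ax": 0,"ay": 0,"az": 0,"dx": 0,"dy": 0,"dz": 0,"claw": 45},
])

```text
time_s: 38.25
tcp_pos: [0.5689, -0.2269, 0.0869]
ee_rot: [[1.0, -0.029, 0.001], [-0.029, -1.0, -0.0], [0.001, 0.0, -1.0]]
wrist_force: [-0.2, -0.2, -0.1]
gripper_width: 0.516
gripper_force: 0.0
```

>>> play_rows([
  {"ax": 0,"ay": 0,"az": 0,"dx": 0,"dy": 0,"dz": 0,"claw": 5},
  {"ax": 0,"ay": 0,"az": 0,"dx": 0,"dy": 0,"dz": 0,"claw": 5},
  {"ax": 0,"ay": 0,"az": 0,"dx": 0,"dy": 0,"dz": 0,"claw": 5},
  {"ax": 0,"ay": 0,"az": 0,"dx": 0,"dy": 0,"dz": 0,"claw": 5},
  {"ax": 0,"ay": 0,"az": 0,"dx": 0,"dy": 0,"dz": 0,"claw": 5},
  {"ax": 0,"ay": 0,"az": 0,"dx": 0,"dy": 0,"dz": 0,"claw": 5},
  {"ax": 0,"ay": 0,"az": 0,"dx": 0,"dy": 0,"dz": 0,"claw": 5},
  {"ax": 0,"ay": 0,"az": 0,"dx": 0,"dy": 0,"dz": 0,"claw": 5},
])

```text
time_s: 39.05
tcp_pos: [0.5687, -0.2282, 0.0865]
ee_rot: [[1.0, -0.029, 0.0], [-0.029, -1.0, -0.002], [0.0, 0.002, -1.0]]
wrist_force: [0.7, -5.7, -1.6]
gripper_width: 0.114
gripper_force: 30.0
```

Run:
```python
from h import *
go(); s=sense(); print(np.round(s['moment'],3)); print(inv(s['tcp_pos']))
```

```text
t 39.05 tcp [ 0.5687 -0.2282  0.0865] w 9.9 F [ 0.7 -5.7 -1.6] j [ -7.  27. -11.   0. -52.  95.]
[-1.676  0.14  -0.022]
[[113.90629435  -1.29228934  86.52750264]]
```

>>> play_rows([
  {"ax": 0,"ay": 0,"az": 0,"dx": 0,"dy": 1.7,"dz": 0,"claw": 5},
  {"ax": 0,"ay": 0,"az": 0,"dx": 0,"dy": 0,"dz": 0,"claw": 5},
  {"ax": 0,"ay": 0,"az": 0,"dx": 0,"dy": 0,"dz": 0,"claw": 5},
])

```text
time_s: 39.35
tcp_pos: [0.5687, -0.2283, 0.0865]
ee_rot: [[1.0, -0.028, 0.0], [-0.028, -1.0, 0.0], [0.0, -0.0, -1.0]]
wrist_force: [-0.3, 0.9, 0.8]
gripper_width: 0.111
gripper_force: 30.0
```

Run:
```python
from h import *
go(); s=sense(); print(np.round(s['moment'],3), np.degrees(np.arctan2(s['ee_rot'][1][0],s['ee_rot'][0][0])))
```

```text
t 39.35 tcp [ 0.5687 -0.2283  0.0865] w 9.7 F [-0.3  0.9  0.8] j [ -7.  27. -11.  -0. -52.  95.]
[ 0.054  0.168 -0.076] -1.6327366085134323
```

>>> play_rows([
  {"ax": 0,"ay": 0,"az": 1,"dx": 0,"dy": 0,"dz": 0,"claw": 5},
  {"ax": 0,"ay": 0,"az": 1,"dx": 0,"dy": 0,"dz": 0,"claw": 5},
  {"ax": 0,"ay": 0,"az": 1,"dx": 0,"dy": 0,"dz": 0,"claw": 5},
  {"ax": 0,"ay": 0,"az": 0,"dx": 0,"dy": 0,"dz": 0,"claw": 5},
  {"ax": 0,"ay": 0,"az": 0,"dx": 0,"dy": 0,"dz": 0,"claw": 5},
])

```text
time_s: 39.85
tcp_pos: [0.5687, -0.2283, 0.0865]
ee_rot: [[0.997, -0.08, 0.0], [-0.08, -0.997, -0.0], [0.0, 0.0, -1.0]]
wrist_force: [0.2, 1.1, 1.8]
gripper_width: 0.112
gripper_force: 30.3
```

Run:
```python
from h import *
go(); s=sense(); print(np.round(s['moment'],3), np.degrees(np.arctan2(s['ee_rot'][1][0],s['ee_rot'][0][0])))
```

```text
t 39.85 tcp [ 0.5687 -0.2283  0.0865] w 9.8 F [0.2 1.1 1.8] j [ -7.  27. -11.   0. -52.  92.]
[0.458 0.14  0.503] -4.5897148104826195
```

>>> play_rows([
  {"ax": 0,"ay": 0,"az": -1.5,"dx": 0,"dy": 0,"dz": 0,"claw": 5},
  {"ax": 0,"ay": 0,"az": -1.5,"dx": 0,"dy": 0,"dz": 0,"claw": 5},
  {"ax": 0,"ay": 0,"az": -1.5,"dx": 0,"dy": 0,"dz": 0,"claw": 5},
  {"ax": 0,"ay": 0,"az": -1.5,"dx": 0,"dy": 0,"dz": 0,"claw": 5},
  {"ax": 0,"ay": 0,"az": 0,"dx": 0,"dy": 0,"dz": 0,"claw": 5},
  {"ax": 0,"ay": 0,"az": 0,"dx": 0,"dy": 0,"dz": 0,"claw": 5},
])

```text
time_s: 40.45
tcp_pos: [0.5687, -0.2283, 0.0865]
ee_rot: [[1.0, 0.024, 0.0], [0.024, -1.0, 0.0], [0.0, -0.0, -1.0]]
wrist_force: [0.1, 4.3, 3.0]
gripper_width: 0.113
gripper_force: 30.0
```

Run:
```python
from h import *
go(); s=sense(); print(np.round(s['moment'],3), np.degrees(np.arctan2(s['ee_rot'][1][0],s['ee_rot'][0][0])))
```

```text
t 40.45 tcp [ 0.5687 -0.2283  0.0865] w 9.9 F [0.1 4.3 3. ] j [ -7.  27. -11.  -0. -52.  98.]
[ 1.104  0.117 -0.008] 1.3638482930472864
```

>>> play_rows([
  {"ax": 0,"ay": 0,"az": -2,"dx": 0,"dy": 0,"dz": 0,"claw": 5},
  {"ax": 0,"ay": 0,"az": -2,"dx": 0,"dy": 0,"dz": 0,"claw": 5},
  {"ax": 0,"ay": 0,"az": -2,"dx": 0,"dy": 0,"dz": 0,"claw": 5},
  {"ax": 0,"ay": 0,"az": 0,"dx": 0,"dy": 0,"dz": 0,"claw": 5},
  {"ax": 0,"ay": 0,"az": 0,"dx": 0,"dy": 0,"dz": 0,"claw": 5},
])

```text
time_s: 40.95
tcp_pos: [0.5686, -0.2282, 0.0865]
ee_rot: [[0.992, 0.128, 0.0], [0.128, -0.992, 0.0], [0.0, -0.0, -1.0]]
wrist_force: [-0.4, 4.3, 2.7]
gripper_width: 0.111
gripper_force: 30.0
```

Run:
```python
from h import *
go(); s=sense(); print(np.round(s['moment'],3), np.degrees(np.arctan2(s['ee_rot'][1][0],s['ee_rot'][0][0])))
```

```text
t 40.95 tcp [ 0.5686 -0.2282  0.0865] w 9.6 F [-0.4  4.3  2.7] j [ -7.  27. -11.  -0. -52. 104.]
[1.329 0.114 0.075] 7.334411067233045
```

>>> play_rows([
  {"ax": 0,"ay": 0,"az": -4,"dx": 0,"dy": -0.8,"dz": 0,"claw": 5},
  {"ax": 0,"ay": 0,"az": -4,"dx": 0,"dy": 0,"dz": 0,"claw": 5},
  {"ax": 0,"ay": 0,"az": -4,"dx": 0,"dy": 0,"dz": 0,"claw": 5},
  {"ax": 0,"ay": 0,"az": -4,"dx": 0,"dy": 0,"dz": 0,"claw": 5},
  {"ax": 0,"ay": 0,"az": -4,"dx": 0,"dy": 0,"dz": 0,"claw": 5},
  {"ax": 0,"ay": 0,"az": -4,"dx": 0,"dy": 0,"dz": 0,"claw": 5},
  {"ax": 0,"ay": 0,"az": -4,"dx": 0,"dy": 0,"dz": 0,"claw": 5},
  {"ax": 0,"ay": 0,"az": 0,"dx": 0,"dy": 0,"dz": 0,"claw": 5},
  {"ax": 0,"ay": 0,"az": 0,"dx": 0,"dy": 0,"dz": 0,"claw": 5},
])

```text
time_s: 41.85
tcp_pos: [0.5686, -0.2279, 0.0865]
ee_rot: [[0.816, 0.578, 0.0], [0.578, -0.816, -0.0], [-0.0, 0.0, -1.0]]
wrist_force: [-0.6, 2.0, 2.3]
gripper_width: 0.111
gripper_force: 30.0
```

Run:
```python
from h import *
go(); s=sense(); print(np.round(s['moment'],3), np.degrees(np.arctan2(s['ee_rot'][1][0],s['ee_rot'][0][0])))
```

```text
t 41.85 tcp [ 0.5686 -0.2279  0.0865] w 9.7 F [-0.6  2.   2.3] j [ -7.  27. -11.   0. -52. 132.]
[0.713 0.151 0.06 ] 35.27635177268416
```

>>> play_rows([
  {"ax": 0,"ay": 0,"az": -4,"dx": 0,"dy": 0,"dz": 0,"claw": 5},
  {"ax": 0,"ay": 0,"az": -4,"dx": 0,"dy": 0,"dz": 0,"claw": 5},
  {"ax": 0,"ay": 0,"az": -4,"dx": 0,"dy": 0,"dz": 0,"claw": 5},
  {"ax": 0,"ay": 0,"az": -4,"dx": 0,"dy": 0,"dz": 0,"claw": 5},
  {"ax": 0,"ay": 0,"az": -4,"dx": 0,"dy": 0,"dz": 0,"claw": 5},
  {"ax": 0,"ay": 0,"az": -4,"dx": 0,"dy": 0,"dz": 0,"claw": 5},
  {"ax": 0,"ay": 0,"az": -4,"dx": 0,"dy": 0,"dz": 0,"claw": 5},
  {"ax": 0,"ay": 0,"az": 0,"dx": 0,"dy": 0,"dz": 0,"claw": 5},
  {"ax": 0,"ay": 0,"az": 0,"dx": 0,"dy": 0,"dz": 0,"claw": 5},
])

```text
time_s: 42.75
tcp_pos: [0.5683, -0.2277, 0.0865]
ee_rot: [[0.45, 0.893, -0.0], [0.893, -0.45, 0.0], [-0.0, -0.0, -1.0]]
wrist_force: [-1.2, 4.1, 2.4]
gripper_width: 0.109
gripper_force: 30.0
```

Run:
```python
from h import *
go(); s=sense(); print(np.round(s['moment'],3), np.degrees(np.arctan2(s['ee_rot'][1][0],s['ee_rot'][0][0])))
```

```text
t 42.75 tcp [ 0.5683 -0.2277  0.0865] w 9.5 F [-1.2  4.1  2.4] j [ -7.  27. -11.   0. -52. 160.]
[0.949 0.37  0.057] 63.250382079103304
```

>>> play_rows([
  {"ax": 0,"ay": 0,"az": -1.5,"dx": 0,"dy": 0,"dz": 0,"claw": 5},
  {"ax": 0,"ay": 0,"az": -1.5,"dx": 0,"dy": 0,"dz": 0,"claw": 5},
  {"ax": 0,"ay": 0,"az": -1.5,"dx": 0,"dy": 0,"dz": 0,"claw": 5},
  {"ax": 0,"ay": 0,"az": -1,"dx": 0,"dy": 0,"dz": 0,"claw": 5},
  {"ax": 0,"ay": 0,"az": 0,"dx": 0,"dy": 0,"dz": 0,"claw": 5},
  {"ax": 0,"ay": 0,"az": 0,"dx": 0,"dy": 0,"dz": 0,"claw": 5},
])

```text
time_s: 43.35
tcp_pos: [0.5683, -0.2277, 0.0865]
ee_rot: [[0.362, 0.932, -0.0], [0.932, -0.362, 0.0], [0.0, -0.0, -1.0]]
wrist_force: [-2.1, 3.8, 4.8]
gripper_width: 0.114
gripper_force: 30.5
```

Run:
```python
from h import *
go(); s=sense(); print(np.round(s['moment'],3), np.degrees(np.arctan2(s['ee_rot'][1][0],s['ee_rot'][0][0])))
```

```text
t 43.35 tcp [ 0.5683 -0.2277  0.0865] w 9.9 F [-2.1  3.8  4.8] j [ -7.  27. -11.  -0. -52. 166.]
[ 1.087  0.692 -0.508] 68.7999949757161
```

>>> play_rows([
  {"ax": 0,"ay": 0,"az": -1,"dx": 0,"dy": 0,"dz": 0,"claw": 5},
  {"ax": 0,"ay": 0,"az": -1,"dx": 0,"dy": 0,"dz": 0,"claw": 5},
  {"ax": 0,"ay": 0,"az": 0,"dx": 0,"dy": 0,"dz": 0,"claw": 5},
  {"ax": 0,"ay": 0,"az": 0,"dx": 0,"dy": 0,"dz": 0,"claw": 5},
  {"ax": 0,"ay": 0,"az": 0,"dx": 0,"dy": 0,"dz": 0,"claw": 30},
  {"ax": 0,"ay": 0,"az": 0,"dx": 0,"dy": 0,"dz": 0,"claw": 40},
  {"ax": 0,"ay": 0,"az": 0,"dx": 0,"dy": 0,"dz": 0,"claw": 40},
  {"ax": 0,"ay": 0,"az": 0,"dx": 0,"dy": 0,"dz": 0,"claw": 40},
  {"ax": 0,"ay": 0,"az": 0,"dx": 0,"dy": 0,"dz": -30,"claw": 40},
  {"ax": 0,"ay": 0,"az": 0,"dx": 0,"dy": 0,"dz": -40,"claw": 40},
  {"ax": 0,"ay": 0,"az": 0,"dx": 0,"dy": 0,"dz": -40,"claw": 40},
  {"ax": 0,"ay": 0,"az": 0,"dx": -15,"dy": 40,"dz": 0,"claw": 40},
  {"ax": 0,"ay": 0,"az": 0,"dx": -15,"dy": 40,"dz": 0,"claw": 40},
  {"ax": 0,"ay": 0,"az": 0,"dx": -15,"dy": 40,"dz": 0,"claw": 40},
  {"ax": 0,"ay": 0,"az": 0,"dx": 0,"dy": 0,"dz": 0,"claw": 40},
  {"ax": 0,"ay": 0,"az": 0,"dx": 0,"dy": 0,"dz": 0,"claw": 40},
])

```text
time_s: 44.95
tcp_pos: [0.6669, -0.31, 0.1942]
ee_rot: [[0.329, 0.944, -0.003], [0.944, -0.329, 0.001], [-0.0, -0.003, -1.0]]
wrist_force: [-0.4, 0.7, 0.8]
gripper_width: 0.465
gripper_force: 0.0
```

Run:
```python
from h import *
go()
t=grab('top','top12')
P=cloud(t);w=inv(P.reshape(-1,3)).reshape(P.shape);f=t['frame'].max(2)
m=(f<55)&(abs(w[...,0]-113)<25)&(abs(w[...,1])<27)&(w[...,2]>84)&(w[...,2]<125);v,u=np.nonzero(m)
q=inv(ray(t,np.c_[u,v],.11))[:,:2];ev,ve=np.linalg.eigh(np.cov(q.T));print(len(q),q.mean(0).round(1),'bar',np.degrees(np.arctan2(ve[1,1],ve[0,1])).round(1))
b=t['frame'].astype(int)[...,0]-t['frame'].astype(int)[...,2]
for u0 in((309,326),(327,343),(343,360)):
    mm=b[215:242,u0[0]:u0[1]]>0; vv,uu=np.nonzero(mm); print(len(vv),uu.mean()+u0[0],vv.mean()+215)
for lo,hi,n in((-170,-100,'knob'),(116,145,'nose')):
    m=(w[...,0]>lo)&(w[...,0]<hi)&(abs(w[...,1])<12)&(w[...,2]>40)&(w[...,2]<74)
    if n=='knob': m&=f<60
    print(n,m.sum(),np.percentile(w[m],[3,50,97],axis=0).round(1).tolist())
```

```text
t 44.95 tcp [ 0.6669 -0.31    0.1942] w 40.4 F [-0.4  0.7  0.8] j [-12.  34.  17.  -0. -73. 173.]
55 [1.105e+02 1.000e-01] bar 159.4
112 316.8392857142857 225.79464285714286
8 330.25 223.875
0 nan nan
knob 66 [[-139.7, -8.0, 53.1], [-128.4, -0.1, 61.4], [-116.6, 9.1, 69.2]]
nose 1 [[120.3, 11.6, 74.0], [120.3, 11.6, 74.0], [120.3, 11.6, 74.0]]<stdin>:9: RuntimeWarning: Mean of empty slice.
  ret = ret.dtype.type(ret / rcount)
```

>>> play_rows([
  {"ax": 0,"ay": 0,"az": 8,"dx": 0,"dy": 0,"dz": 0,"claw": 40},
  {"ax": 0,"ay": 0,"az": 8,"dx": 0,"dy": 0,"dz": 0,"claw": 40},
  {"ax": 0,"ay": 0,"az": 8,"dx": 0,"dy": 0,"dz": 0,"claw": 40},
  {"ax": 0,"ay": 0,"az": 8,"dx": 0,"dy": 0,"dz": 0,"claw": 40},
  {"ax": 0,"ay": 0,"az": 8,"dx": 0,"dy": 0,"dz": 0,"claw": 40},
  {"ax": 0,"ay": 0,"az": 8,"dx": 0,"dy": 0,"dz": 0,"claw": 40},
  {"ax": 0,"ay": 0,"az": 8,"dx": 0,"dy": 0,"dz": 0,"claw": 40},
  {"ax": 0,"ay": 0,"az": 8,"dx": 0,"dy": 0,"dz": 0,"claw": 40},
  {"ax": 0,"ay": 0,"az": 8,"dx": 0,"dy": 0,"dz": 0,"claw": 40},
  {"ax": 0,"ay": 0,"az": 0,"dx": -20,"dy": 35,"dz": 0,"claw": 40},
  {"ax": 0,"ay": 0,"az": 0,"dx": -20,"dy": 35,"dz": 0,"claw": 40},
  {"ax": 0,"ay": 0,"az": 0,"dx": -30,"dy": 35,"dz": 0,"claw": 40},
  {"ax": 0,"ay": 0,"az": 0,"dx": -35,"dy": 30,"dz": 0,"claw": 40},
  {"ax": 0,"ay": 0,"az": 0,"dx": -35,"dy": 30,"dz": 0,"claw": 40},
  {"ax": 0,"ay": 0,"az": 0,"dx": -35,"dy": 30,"dz": 0,"claw": 40},
  {"ax": 0,"ay": 0,"az": 0,"dx": -35,"dy": 20,"dz": 0,"claw": 40},
  {"ax": 0,"ay": 0,"az": 0,"dx": 0,"dy": 0,"dz": 0,"claw": 40},
  {"ax": 0,"ay": 0,"az": 0,"dx": 0,"dy": 0,"dz": 0,"claw": 40},
])

```text
time_s: 46.8
tcp_pos: [0.4519, -0.5201, 0.198]
ee_rot: [[1.0, -0.021, 0.002], [-0.021, -1.0, -0.001], [0.002, 0.001, -1.0]]
wrist_force: [0.4, -0.3, 0.2]
gripper_width: 0.461
gripper_force: 0.0
```

```bash
python3 - <<'E' 2>/dev/null
from h import *
go()
t=grab('top','top13')
P=cloud(t);w=inv(P.reshape(-1,3)).reshape(P.shape);f=t['frame'].max(2)
m=(f<55)&(abs(w[...,0]-113)<25)&(abs(w[...,1])<27)&(w[...,2]>84)&(w[...,2]<125);v,u=np.nonzero(m)
q=inv(ray(t,np.c_[u,v],.11))[:,:2];ev,ve=np.linalg.eigh(np.cov(q.T));print(len(q),q.mean(0).round(1),'bar',np.degrees(np.arctan2(ve[1,1],ve[0,1])).round(1),np.sqrt(ev*12).round(1))
b=t['frame'].astype(int)[...,0]-t['frame'].astype(int)[...,2]
for u0 in((309,326),(327,343),(343,360)):
    mm=b[215:242,u0[0]:u0[1]]>0; vv,uu=np.nonzero(mm); print(len(vv),uu.mean()+u0[0],vv.mean()+215)
for lo,hi,n in((-170,-100,'knob'),(122,145,'nose')):
    m=(w[...,0]>lo)&(w[...,0]<hi)&(abs(w[...,1])<12)&(w[...,2]>40)&(w[...,2]<74)
    if n=='knob': m&=f<60
    print(n,m.sum(),np.percentile(w[m],[3,50,97],axis=0).round(1).tolist())
E
```

```text
t 46.8 tcp [ 0.4519 -0.5201  0.198 ] w 40.1 F [ 0.4 -0.3  0.2] j [-36.  29.   9.  -0. -70. 124.]
50 [110.3  -0.4] bar 160.9 [11.  30.9]
113 316.5132743362832 225.65486725663717
100 333.83 228.07
117 350.71794871794873 230.92307692307693
knob 66 [[-139.5, -8.0, 54.2], [-127.8, 0.0, 62.0], [-116.1, 9.3, 70.9]]
```

```bash
python3 -c "
from station import *
print(finish_job())"
```

```text
the job is handed in; nothing more can be done
None
```

I handed the job in at about 47 s with all three grey reels on their pedestals, the spindle pushed in until its knob stopped against the left block at about 10 N, and the far-block clamp screw (a left-hand thread) turned to its hard stop; the hand-in returned no verdict, and the cameras are too coarse to rule out a millimetre of gap at the knob.

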